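# Load and lock the wire-spool carrier, then scan it

## Robot

A 6-joint arm with a two-finger parallel gripper is mounted at the origin on a cart in front of the work surface, level with it; the furniture and walls round the work are solid. World frame = base frame: x ahead of the robot, y to its left, z up, the work surface at z = 0. Lengths are in m, angles in rad, forces in N, time in s.
With the tool pointing down it reaches from about 0.325 to 0.925 m from the base axis. Payload 3.1 kg.
Tool frame: the origin (TCP) lies midway between the tips of the shut fingers; the grasp point (between the pads) lies behind it (ctrl.grip_depth is the z of the grasp point in the tool frame, in m); z points along the fingers, y is the direction in which the jaws open and shut (so a half turn about z gives the same grasp; the last joint's range is limited). The gripper opens to 85 mm and grips with 20 to 120 N. Pads are 22 mm wide; open, the fingers measure 114 mm over their backs; the gripper's body (76 mm by 85 mm) begins 54 mm behind the grasp point. The pads swing forward as they close: fully open they stand 13 mm farther back than shut.
Start: joints at [1.229, 0.217, 1.613, -0, 1.311, -0.112], TCP at [0.142, 0.609, 0.231] pointing down, gripper open.
Joint ranges: [-2.75, 2.75], [-0.78, 2.1], [0.31, 2.55], [-1.13, 4.27], [0.13, 2.63], [-2.58, 2.58]. Speed limits (rad/s): [2.79, 2.79, 3.14, 3.14, 3.14, 3.14].

## Interface

Orientations are given as a unit quaternion [x, y, z, w].
In Python, from station import ctrl gives the robot as it stands. The module is installed in compiled form; this text tells all that it offers.
- The arm moves only by the shell command python3 -m inch 'ROWS'. ROWS is JSON, a list of rows, each a list of 3 entries, a list of its own where there are three numbers: the turn, a rotation vector about the tool's x, y, z in rad, then the shift along the tool's x, y, z in mm, then the finger opening in mm, from 0 to 85.4. In form: [[[rx, ry, rz], [x, y, z], grip], ...]. A call has 1 to 12 rows; each row shifts and turns the pose as measured when the row begins, along the tool's axes as they then stand; what a row does not reach is not made up. A row lasts 1/8 s, in which the tool goes at most 62.5 mm and 10.7 degrees, less where a joint would pass 70% of its speed; a pose out of reach is approached as far as the arm can. A call is refused whole if a number of a shift passes 62.5 or a number of a turn 0.188, either way. A call with a gripper value outside its range is refused whole. The fingers move at their own pace and stop on an object; the grip force is fixed at half the most. Time passes only in rows, so rows that do not move let the fingers close. It gives the time, the measured TCP pose, the force and the opening at its end, in the units of the state.
- ctrl.sense(): the state, without advancing time (a new reading comes with each control period).
- ctrl.read_camera(name): name is "scene" or "top" or "wrist"; returns the picture (384x512x3 uint8, blue, green, red); there is no depth.
- ctrl.camera_info(name): a dict with "camera_matrix" (3x3 intrinsics, pixels), "eye" and "orientation" of the camera in the world. Camera axes: x right, y up, looking along -z (the intrinsics and any distortion apply to the point x, -y, -z); pixel columns grow to the right and rows downward; lengths in m; the calibration is good to about 2 mm. A picture is of the moment at which its call begins: read the wrist's pose just before it. camera_info takes no time and is no camera call; for the wrist camera it gives the pose at the moment of the call.
- ctrl.close_job(): hands the job in, once; it reports no verdict.
The state is a dict: "time": time; "q": joint angles; "joint_velocities": joint speeds; "tau": joint torques, N m; "tool_pos": TCP position; "ee_rot": TCP orientation; "ft_force": force on the tool from outside, world axes, zero at the start; "wrist_torque": the same for the moment, N m; "opening": opening from 0.0 (shut) to 1.0 (fully open).
Only numpy, scipy, OpenCV 4.12 (cv2) and the standard library are available. Lean on these libraries where they do the work, as an engineer would, in place of code of your own. Each camera call takes 0.05 s, during which the arm holds its last target. There are 200 camera calls.

## Task

Load the spool carrier for the winder: slide its keeper plate fully open by the black handle, stand every loose white spool flat in a pocket of its own, and slide the keeper fully shut again so that it locks the spools in. Then book the carrier in: take the cordless scanner from its stand, aim its window squarely at the middle of the carrier's barcode label from about 12 cm and hold it still there for two seconds, and put the scanner back upright in its stand. Leave the oil bottle and the caliper where they are.

Things in the scene. Friction and masses are not known exactly. Their poses are not given: they have to be found in the camera images.
- carrier: Spool carrier, a blue block 152 (x) x 190 (y) x 28 mm high that stands fixed on the bench. Origin: centre of its underside, on the bench; z up, +x away from its front, +y along the keeper's opening direction. Four square pockets, 66 x 66 mm and 8 mm deep, in two rows. The keeper plate slides on top. No part is higher than 40 mm except the keeper's handle (82 mm) and the label holder at the back (x = 88 to 118 mm, y = -37 to 37 mm, up to 101 mm).
- pocket0 (a point): Centre of the floor of the front left pocket, 20 mm above the bench; at carrier x = -37, y = +50 mm. A spool of 60 mm has 3 mm of play all round. Once the keeper is fully open its window, also 66 x 66 mm, lies exactly over the pocket. Along the carrier's y there are 40 mm between two spools' rims, along its x only 14 mm: the fingers must stand along y.
- pocket1 (a point): Same, front right pocket; carrier x = -37, y = -50 mm.
- pocket2 (a point): Same, back left pocket; carrier x = +37, y = +50 mm.
- pocket3 (a point): Same, back right pocket; carrier x = +37, y = -50 mm.
- keeper (a joint): Steel keeper plate, 5 mm thick (29.5 to 34.5 mm above the bench), sliding level along the carrier's +y: 0 = fully shut, 0.050 m = fully open (end stop). Friction 2.5 N, stays where it is left; starts shut or up to 12 mm ajar. Open, its windows lie over the pockets; shut, its 32 mm wide slots close round the spools' cores, over the lower flanges. A spool that does not sit flat on its pocket floor blocks it.
- keeper_handle (a point): Grip point of the keeper's black upright handle (22 mm along the carrier's x, 14 mm along its y, from 34 to 82 mm above the bench), at the front; this point is on its mid-line 64 mm above the bench and moves with the plate (its axes are the carrier's). Grasp across y (14 mm) and slide along the carrier's y; 10 mm free to the spools behind it.
- spool0: White plastic spool standing on end, 60 mm in diameter, 50 mm high, 0.2 kg: lower flange 0 to 7 mm, core 24 mm in diameter, upper flange 42 to 50 mm. Origin: centre of its underside, z up. Grasp the rim of the upper flange from above (60 mm). Two to four of the four spools are present. Knocked while in an open pocket, it may come to lean on the edge.
- spool1: White plastic spool standing on end, 60 mm in diameter, 50 mm high, 0.2 kg: lower flange 0 to 7 mm, core 24 mm in diameter, upper flange 42 to 50 mm. Origin: centre of its underside, z up. Grasp the rim of the upper flange from above (60 mm). Two to four of the four spools are present. Knocked while in an open pocket, it may come to lean on the edge.
- spool2: White plastic spool standing on end, 60 mm in diameter, 50 mm high, 0.2 kg: lower flange 0 to 7 mm, core 24 mm in diameter, upper flange 42 to 50 mm. Origin: centre of its underside, z up. Grasp the rim of the upper flange from above (60 mm). Two to four of the four spools are present. Knocked while in an open pocket, it may come to lean on the edge.
- spool3: White plastic spool standing on end, 60 mm in diameter, 50 mm high, 0.2 kg: lower flange 0 to 7 mm, core 24 mm in diameter, upper flange 42 to 50 mm. Origin: centre of its underside, z up. Grasp the rim of the upper flange from above (60 mm). Two to four of the four spools are present. Knocked while in an open pocket, it may come to lean on the edge.
- scanner: Cordless pistol scanner, 0.18 kg: upright grey handle (30 x 34 mm, 80 mm high, foot tapered to 22 x 26 mm) under a light head 78 mm long, 46 mm wide (y), 36 mm thick, that points 40 degrees below the level toward +x. Origin: centre of the handle's foot; z up. Overall it reaches from x = -29 to 54 mm and 126 mm high. It stands in the stand, foot on the cup's floor, its +x along the stand's +x.
- scanner_grip (a point): On the scanner's head, at x = 8, y = 0, z = 100 mm of the scanner (its axes): grasp here from above across the scanner's y, 46 mm between flat upright sides; the head's rear end rises 26 mm higher.
- window (a point): Centre of the scanner's window, at x = 44.4, y = 0, z = 60.5 mm of the scanner. Its +x axis is the beam: forward and 40 degrees below the level when the scanner stands upright.
- stand: Black scanner stand, fixed: foot 92 x 78 x 8 mm with an upright cup, outside 46 x 50 mm, 52 mm high, wall 4 mm, open at the top; inside 38 (x) x 42 (y) mm, floor 8 mm above the bench. The handle has 4 mm of play on each side. Origin: centre of the underside, on the cup's axis; z up.
- label (a point): Centre of the barcode label (62 x 34 mm) on the tilted holder at the carrier's back, at carrier x = 105, y = 0, z = 85 mm. Its +x axis is the outward normal: toward the carrier's front (-x) and 40 degrees upward; y level, z up the face. A scanner held upright with its own +x along the carrier's +x therefore looks squarely at it.
- oil_bottle: Small oil bottle with red cap, 34 mm wide, 95 mm high, loose; leave it alone. Origin: centre of the underside.
- caliper: Caliper, 72 x 185 (y) x 10 mm, lying loose; leave it alone. Origin: centre of the underside.

How it is judged:
On the way, in this order (a step that is already met when the one before it is completed fails the run):
1. the keeper plate has been slid fully open (value of joint keeper above 0.046 m), for 0.2 s.
2. every spool stands flat in a pocket (z of spool0 in the frame of carrier between 0.015 and 0.024 m and x of spool0 in the frame of carrier between -0.06 and 0.06 m and y of spool0 in the frame of carrier between -0.06 and 0.06 m and angle between each of spool0, spool1, spool2, spool3's own z axis and vertical below 0.1 rad and z of spool1 in the frame of carrier between 0.015 and 0.024 m and x of spool1 in the frame of carrier between -0.06 and 0.06 m and y of spool1 in the frame of carrier between -0.06 and 0.06 m and z of spool2 in the frame of carrier between 0.015 and 0.024 m and x of spool2 in the frame of carrier between -0.06 and 0.06 m and y of spool2 in the frame of carrier between -0.06 and 0.06 m and z of spool3 in the frame of carrier between 0.015 and 0.024 m and x of spool3 in the frame of carrier between -0.06 and 0.06 m and y of spool3 in the frame of carrier between -0.06 and 0.06 m), for 0.2 s.
3. the keeper plate has been slid fully shut (all of step 2 and value of joint keeper below 0.004 m), for 0.2 s.
4. with the keeper shut, the scanner is held still with its beam on the label (y of label in the frame of window between -0.016 and 0.016 m and z of label in the frame of window between -0.016 and 0.016 m and x of window in the frame of label between 0.06 and 0.2 m and angle between the x axis of window and the x axis of label, either way round below 0.4 rad and linear speed of scanner below 0.025 m/s and angular speed of scanner below 0.2 rad/s and value of joint keeper below 0.006 m), for 1 s.
At the end, for the whole second after the job is handed in: Every spool upright in a pocket (within 4 mm of its floor, tilt < 0.1 rad), keeper shut to 4 mm, scanner upright in its stand (8 mm, 0.15 rad), all at rest. On the way the keeper was open past 46 mm, and the beam lay within 16 mm of the label's middle, 60 to 200 mm off, 0.4 rad of square, 1 s (all of step 3 and horizontal distance between scanner and stand below 0.008 m and z of scanner in the frame of stand between 0.003 and 0.013 m and angle between scanner's own z axis and vertical below 0.15 rad and linear speed of each of spool0, spool1, spool2, spool3, scanner below 0.02 m/s); the robot touches nothing.
It fails at once if the oil bottle or the caliper is knocked away (more than 3 cm) (distance of any of oil_bottle, caliper from where it was at the start of the episode above 0.03 m).
It fails at once if the oil bottle is knocked over (angle between oil_bottle's own z axis and vertical above 0.8 rad).
It fails at once if the scanner is dropped on its side (angle between scanner's own z axis and vertical above 1.2 rad).
Of spool0, spool1, spool2, spool3 only 2 to 4 are there at a start; the rules pass over those that are not, and their reading is None.
At some moment in a run one of spool0, spool1, spool2, spool3 may be knocked a few centimetres aside while the robot is not near it.
It also fails if it takes over 210 s, if anything falls off the work surface, if the arm or the gripper's body presses on something with over 40 N, if the wrist force passes 120 N, or if a joint passes its speed limit or range.

## Working session

There is one attempt and no reset: what is moved stays moved. The work goes in short steps, Python scripts to look and compute and a shell command to move; the robot and the scene stay as the last step left them, time stands still between calls to the robot, and variables do not carry over. Pictures are saved under pics/ and viewed, about 12 in all and at most 16, crops included, and the job is handed in when it is done.

```bash
mkdir -p pics
python3 - <<'E'
from station import ctrl
import cv2,numpy as np
s=ctrl.sense();print({k:np.round(v,3) for k,v in s.items()},ctrl.grip_depth)
for n in("scene","top"):
    im=ctrl.read_camera(n);cv2.imwrite(f"pics/{n}0.png",im)
    print(n,ctrl.camera_info(n))
print(ctrl.camera_info("wrist"))
a=cv2.imread("pics/scene0.png");b=cv2.imread("pics/top0.png")
E
```

```text
{'time': np.float64(0.0), 'q': array([ 1.229,  0.218,  1.615, -0.   ,  1.311, -0.112]), 'joint_velocities': array([-0.001, -0.001,  0.   ,  0.002, -0.003, -0.   ]), 'tau': array([-1.0000e-03, -3.9684e+01, -3.0385e+01, -0.0000e+00,  1.0000e-02,
       -0.0000e+00]), 'tool_pos': array([0.142, 0.608, 0.23 ]), 'ee_rot': array([ 0.115,  0.993, -0.001, -0.   ]), 'ft_force': array([0.631, 0.325, 0.178]), 'wrist_torque': array([-0.021,  0.015,  0.043]), 'opening': np.float64(0.997)} -0.0187
scene {'camera_matrix': array([[369.15785906,   0.        , 253.96682816],
       [  0.        , 369.15785906, 191.75838327],
       [  0.        ,   0.        ,   1.        ]]), 'eye': array([-0.16298558, -0.64637086,  0.52929373]), 'orientation': array([ 0.4386618 , -0.25860341, -0.42474895,  0.74852417])}
top {'camera_matrix': array([[427.3022027 ,   0.        , 259.36019855],
       [  0.        , 427.3022027 , 187.02180534],
       [  0.        ,   0.        ,   1.        ]]), 'eye': array([ 0.45875808, -0.25560421,  1.11822087]), 'orientation': array([ 0.03252913, -0.03207697, -0.69903147,  0.71363011])}
{'camera_matrix': array([[338.54985134,   0.        , 261.27475493],
       [  0.        , 338.54985134, 195.71111788],
       [  0.        ,   0.        ,   1.        ]]), 'eye': array([0.05951143, 0.62677215, 0.37337097]), 'orientation': array([-0.13018474, -0.10218079,  0.61290437,  0.77263138])}
```

View pics/top0.png

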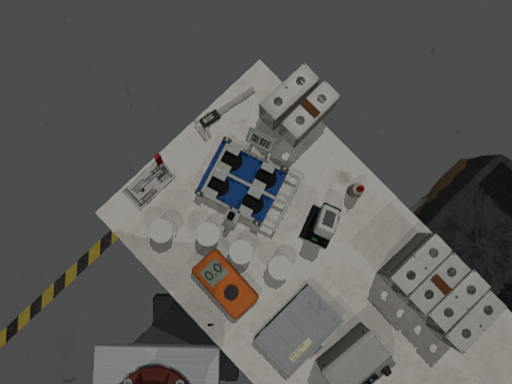

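View pics/scene0.png

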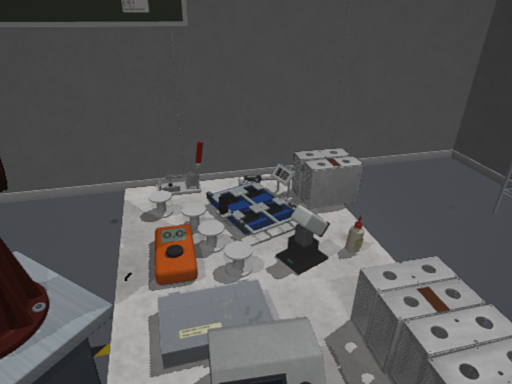

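```bash
cat > h.py <<'E'
import numpy as np,cv2
from station import ctrl
from scipy.spatial.transform import Rotation as R
def ray(info,u,v):
    K=info["camera_matrix"];d=np.array([(u-K[0,2])/K[0,0],-(v-K[1,2])/K[1,1],-1.])
    return info["eye"],R.from_quat(info["orientation"]).apply(d)
def onz(info,u,v,z):
    e,d=ray(info,u,v);return e+d*(z-e[2])/d[2]
def proj(info,p):
    c=R.from_quat(info["orientation"]).inv().apply(np.asarray(p,float)-info["eye"]);K=info["camera_matrix"]
    return np.array([K[0,2]+K[0,0]*c[0]/-c[2],K[1,2]+K[1,1]*c[1]/c[2]])
def grab(n,f,crop=None,k=1):
    inf=ctrl.camera_info(n);im=ctrl.read_camera(n);
    save(im,f,crop,k);return inf,im
def save(im,f,crop=None,k=1):
    if crop:im=im[crop[1]:crop[3],crop[0]:crop[2]]
    cv2.imwrite("pics/"+f,cv2.resize(im,None,fx=k,fy=k,interpolation=cv2.INTER_CUBIC))
E
python3 - <<'E'
from h import *
im=cv2.imread("pics/top0.png");save(im,"topc.png",(140,120,340,270),4)
t=ctrl.camera_info("top")
for p in[(161,231),(207,235),(240,251),(279,268)]:print(onz(t,*p,.05).round(3))
print("handle",onz(t,231,215,.082).round(3))
g=cv2.cvtColor(im,cv2.COLOR_BGR2GRAY);g=cv2.resize(g,None,fx=3,fy=3,interpolation=cv2.INTER_CUBIC)
c=cv2.HoughCircles(g,cv2.HOUGH_GRADIENT,1,60,param1=80,param2=18,minRadius=32,maxRadius=42)
if c is not None:
  for u,v,r in c[0]:
    u,v,r=u/3,v/3,r/3
    if v>215 and v<290 and u<310:print(u,v,r,onz(t,u,v,.05).round(4))
hsv=cv2.cvtColor(im,cv2.COLOR_BGR2HSV);m=cv2.inRange(hsv,(105,130,60),(130,255,255))
n,l,st,ce=cv2.connectedComponentsWithStats(m)
for i in range(1,n):
  if st[i,4]>30:print(st[i],ce[i])
pts=np.argwhere(m>0)[:,::-1]
E
```

```text
[ 0.442 -0.012  0.05 ]
[ 0.434 -0.126  0.05 ]
[ 0.397 -0.209  0.05 ]
[ 0.357 -0.307  0.05 ]
handle [ 0.484 -0.187  0.082]
160.83333 231.83333 11.400001 [ 0.4397 -0.0113  0.05  ]
[197 141  28  50 184] [210.78804348 165.58152174]
[230 152  32  31 463] [247.28725702 168.09071274]
[265 169  21  27 195] [276.4974359  182.68205128]
[217 177  31  32 478] [233.93933054 193.56903766]
[252 195  21  27 206] [263.17475728 208.68446602]
```

View pics/topc.png

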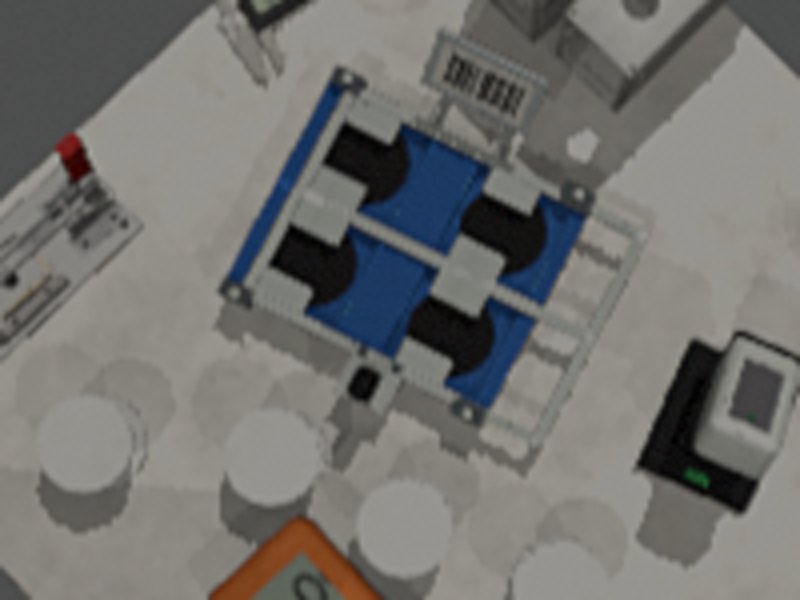

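```bash
cat >> h.py <<'E'
def plan(p,ydeg,grasp=True):
    """tool-frame turn about z and shift (after the turn, tool down) to bring grasp point to p with tool y axis along ydeg (mod 180)"""
    s=ctrl.sense();T=R.from_quat(s["ee_rot"]);M=T.as_matrix()
    cur=np.degrees(np.arctan2(M[1,1],M[0,1]));d=(ydeg-cur+90)%180-90
    yr=np.radians(cur+d);y=np.array([np.cos(yr),np.sin(yr),0]);z=np.array([0,0,-1.]);x=np.cross(y,z)
    N=np.c_[x,y,z];tilt=T.inv()*R.from_matrix(N);p=np.array(p,float)
    if grasp:p=p-z*abs(ctrl.grip_depth)
    q=s["tool_pos"]
    p=p+ (2*z*abs(ctrl.grip_depth) if grasp else 0)
    dl=(p-q)*1000
    print("turn",tilt.as_rotvec().round(3),"shift in new axes",(N.T@dl).round(1),"in present",(M.T@dl).round(1),"q6",s["q"][5].round(2),"F",s["ft_force"].round(1),"op",round(float(s["opening"]),3),"t",s["time"])
    return N,dl
E
python3 - <<'E'
from h import *
t=ctrl.camera_info("top");s=ctrl.camera_info("scene")
P=[(226.75,140),(284.25,169.25),(199.25,192.5),(257,222.5)]
W=np.array([onz(t,*p,.038) for p in P]);print(W.round(4))
print("len x",np.linalg.norm(W[0]-W[2]),np.linalg.norm(W[1]-W[3]),"y",np.linalg.norm(W[0]-W[1]),np.linalg.norm(W[2]-W[3]))
c=W.mean(0);vx=W[0]+W[1]-W[2]-W[3];vy=W[0]+W[2]-W[1]-W[3]
ya=np.degrees(np.arctan2(vx[1],vx[0]));yb=np.degrees(np.arctan2(vy[1],vy[0]))-90;print("carrier",c.round(4),ya,yb)
h=onz(t,140+365/4,120+383/4,.082);print("handle",h.round(4))
a=np.radians((ya+yb)/2);Rm=np.array([[np.cos(a),-np.sin(a)],[np.sin(a),np.cos(a)]])
print("handle in carrier",Rm.T@(h-c)[:2])
l=c[:2]+Rm@[.105,0];print("label px pred",proj(t,[*l,.085]),"scene",proj(s,[*l,.085]),"vs top",140+485/4,120+85/4)
for p in[(84,445),(271,457),(404,530),(558,590)]:
  w=onz(t,140+p[0]/4,120+p[1]/4,.05);print("spool",w.round(4),"scene px",proj(s,w).round(1))
i=ctrl.camera_info("wrist");M=R.from_quat(ctrl.sense()["ee_rot"])
print("cam in tool",M.inv().apply(i["eye"]-ctrl.sense()["tool_pos"]),(M.inv()*R.from_quat(i["orientation"])).as_matrix().round(3))
plan([*h[:2],.20],a*57.2958+90)
save(cv2.imread("pics/scene0.png"),"scc.png",(200,150,400,300),4)
E
```

```text
[[ 0.6771 -0.1678  0.038 ]
 [ 0.6045 -0.3164  0.038 ]
 [ 0.5407 -0.1018  0.038 ]
 [ 0.4679 -0.2498  0.038 ]]
len x 0.15154759466627515 0.15199554224050843 y 0.16535120528663938 0.1649190519670456
carrier [ 0.5725 -0.2089  0.038 ] -25.891489384568164 -26.103781457879577
handle [ 0.4825 -0.1874  0.082 ]
handle in carrier [-0.09037042 -0.02009216]
label px pred [260.72219771 140.96337608] scene [281.34853976 173.72786567] vs top 261.25 141.25
spool [ 0.4412 -0.0117  0.05  ] scene px [158.9 196.2]
spool [ 0.4362 -0.1281  0.05  ] scene px [192.8 209.2]
spool [ 0.393  -0.2118  0.05  ] scene px [209.8 227.7]
spool [ 0.3583 -0.3077  0.05  ] scene px [237.  249.3]
cam in tool [ 0.08473467 -0.0007123  -0.14327324] [[-0.     0.945  0.327]
 [ 1.     0.    -0.   ]
 [-0.     0.327 -0.945]]
turn [-0.002 -0.     0.224] shift in new axes [-654.6 -565.6   48.8] in present [-512.6 -696.7   50.2] q6 -0.11 F [-0.7 -0.4  0.2] op 0.997 t 0.1
```

View pics/scc.png

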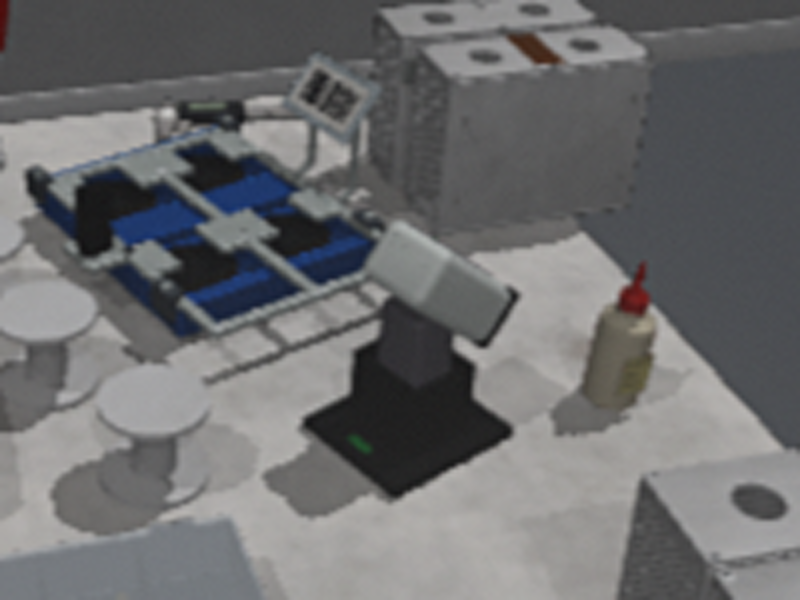

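```bash
python3 -m inch '[[[0,0,0.112],[0,0,0],85],[[0,0,0.112],[0,0,0],85],[[0,0,0],[-46,-40,0],85],[[0,0,0],[-46,-40,0],85],[[0,0,0],[-46,-40,0],85],[[0,0,0],[-46,-40,0],85],[[0,0,0],[-46,-40,0],85],[[0,0,0],[-46,-40,0],85],[[0,0,0],[-46,-40,0],85],[[0,0,0],[-46,-40,0],85],[[0,0,0],[-46,-40,0],85],[[0,0,0],[-46,-40,0],85]]'; python3 -m inch '[[[0,0,0],[-46,-40,0],85],[[0,0,0],[-46,-40,0],85],[[0,0,0],[0,0,0],85],[[0,0,0],[0,0,0],85]]'
python3 - <<'E'
from h import *
plan([.4825,-.1874,.2],64)
E
```

```text
time: 1.6
tool_pos: [0.3795, 0.0318, 0.2275]
ee_rot: [0.224, 0.975, -0.004, 0.002]
ft_force: [0.9, 1.0, -0.1]
opening: 0.998
time: 2.1
tool_pos: [0.4275, -0.087, 0.2275]
ee_rot: [0.228, 0.974, -0.004, 0.001]
ft_force: [0.1, -0.4, -0.7]
opening: 0.993
turn [-0.007  0.004 -0.006] shift in new axes [-93.4 -66.1  46.2] in present [-93.6 -65.3  47. ] q6 -1.47 F [ 0.1 -0.4 -0.7] op 0.993 t 2.1
```

Run:
```python
from h import *
w,im=grab("wrist","w1.png")
for n,p in dict(handle=(.4825,-.1874,.082),sp1=(.4362,-.1281,.05),sp0=(.4412,-.0117,.05),sp2=(.393,-.2118,.05)).items():print(n,proj(w,p).round(1))
np.save("w1.npy",w,allow_pickle=True)
```

```text
handle [196.  270.8]
sp1 [230.2 194.8]
sp0 [340.2 148.3]
sp2 [136.2 193.1]
```

View pics/w1.png

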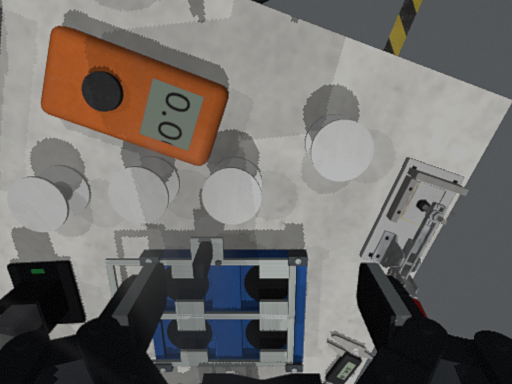

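```bash
python3 -m inch '[[[-0.007,0.004,-0.006],[-46,-33,23],85],[[0,0,0],[-47,-33,23],85],[[0,0,0],[0,0,40],85],[[0,0,0],[0,0,0],85]]'
python3 - <<'E'
from h import *
plan([.4825,-.1874,.064],64)
w,im=grab("wrist","w2.png",(100,150,356,384),2.5)
E
```

```text
time: 2.65
tool_pos: [0.4851, -0.1824, 0.1419]
ee_rot: [0.218, 0.976, 0.001, 0.002]
ft_force: [0.1, -0.1, -0.0]
opening: 0.999
turn [0.002 0.004 0.013] shift in new axes [ 0.2 -5.6 96.6] in present [ 0.7 -5.8 96.6] q6 -1.63 F [ 0.1 -0.1 -0. ] op 0.999 t 2.65
```

View pics/w2.png

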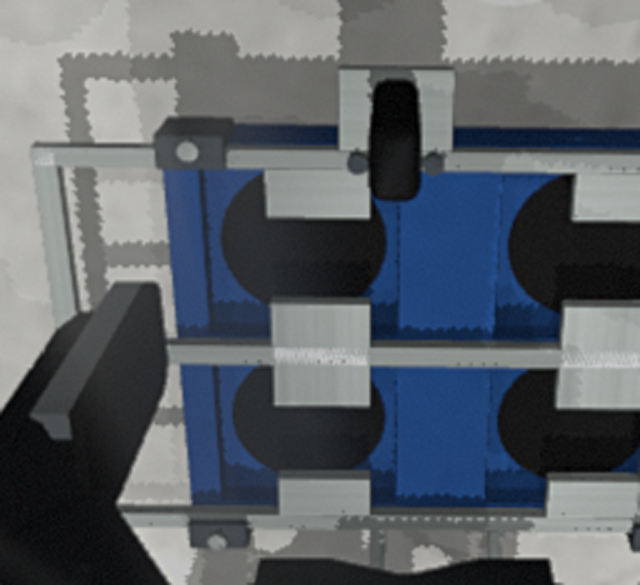

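```bash
python3 -m inch '[[[0,0,0.013],[0,-6,0],85],[[0,0,0],[0,0,32],85],[[0,0,0],[0,0,32],85],[[0,0,0],[0,0,32],85],[[0,0,0],[0,0,0],0],[[0,0,0],[0,0,0],0],[[0,0,0],[0,0,0],0],[[0,0,0],[0,0,0],0],[[0,0,0],[0,0,0],0],[[0,0,0],[0,0,0],0]]'
python3 - <<'E'
from h import *
plan([.4825,-.1874,.064],64)
E
```

```text
time: 3.95
tool_pos: [0.4978, -0.1921, 0.0654]
ee_rot: [0.222, 0.975, -0.005, 0.021]
ft_force: [2.0, -0.1, -1.7]
opening: 0.141
turn [0.    0.043 0.006] shift in new axes [15.8 -2.5 20.1] in present [16.6 -2.4 19.4] q6 -1.63 F [ 2.  -0.1 -1.7] op 0.141 t 3.95
```

```bash
python3 -m inch '[[[0,0,0],[0,0,0],85],[[0,0,0],[0,0,0],85],[[0,0,0],[0,0,0],85],[[0,0,0],[0,0,0],85],[[0,0,0],[0,0,0],85]]'
python3 - <<'E'
from h import *
plan([.4825,-.1874,.064],64)
E
python3 -m inch '[[[0,0.02,0],[8,-1,8],85],[[0,0.02,0],[8,-1,8],85],[[0,0,0],[0,0,0],85],[[0,0,0],[0,0,0],85]]'
python3 - <<'E'
from h import *
plan([.4825,-.1874,.064],64)
grab("wrist","w3.png")
E
```

```text
time: 4.58
tool_pos: [0.4984, -0.1926, 0.0663]
ee_rot: [0.222, 0.975, -0.005, 0.021]
ft_force: [0.7, -0.2, -0.7]
opening: 0.996
turn [-0.     0.044  0.006] shift in new axes [16.6 -2.2 21. ] in present [17.5 -2.1 20.3] q6 -1.63 F [ 0.7 -0.2 -0.7] op 0.996 t 4.575
time: 5.08
tool_pos: [0.4818, -0.1871, 0.048]
ee_rot: [0.222, 0.975, 0.0, -0.0]
ft_force: [-0.2, -0.5, 1.4]
opening: 0.997
turn [-0.    -0.001  0.006] shift in new axes [-0.8  0.   2.7] in present [-0.8  0.   2.7] q6 -1.63 F [-0.2 -0.5  1.4] op 0.997 t 5.075
```

View pics/w3.png

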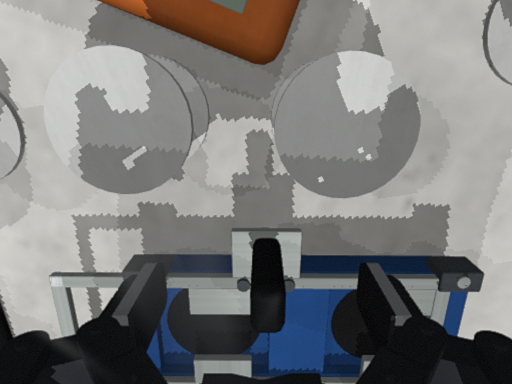

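```bash
python3 -m inch '[[[0,0,0],[0,0,2],0],[[0,0,0],[0,0,0],0],[[0,0,0],[0,0,0],0],[[0,0,0],[0,0,0],0],[[0,0,0],[0,0,0],0],[[0,0,0],[0,0,0],0]]'; python3 -m inch '[[[0,0,0],[0,9,0],0],[[0,0,0],[0,9,0],0],[[0,0,0],[0,9,0],0],[[0,0,0],[0,9,0],0],[[0,0,0],[0,0,0],0]]'
python3 - <<'E'
from h import *
plan([.4825,-.1874,.064],64)
E
```

```text
time: 5.88
tool_pos: [0.4824, -0.187, 0.0465]
ee_rot: [0.223, 0.975, 0.0, 0.0]
ft_force: [0.4, 0.1, -0.6]
opening: 0.158
time: 6.5
tool_pos: [0.499, -0.1531, 0.0466]
ee_rot: [0.223, 0.975, -0.0, 0.0]
ft_force: [0.3, -1.0, -1.6]
opening: 0.155
turn [-0.001  0.001  0.005] shift in new axes [ -0.2 -38.    1.3] in present [ -0.  -38.    1.3] q6 -1.55 F [ 0.3 -1.  -1.6] op 0.155 t 6.5
```

```bash
for i in 1 2; do python3 -m inch '[[[0,0,0],[0,4,0],0],[[0,0,0],[0,2,0],0],[[0,0,0],[0,2,0],0],[[0,0,0],[0,0,0],0]]'; done
python3 - <<'E'
from h import *
plan([.4825,-.1874,.064],64)
E
```

```text
time: 7.0
tool_pos: [0.5027, -0.1455, 0.0466]
ee_rot: [0.223, 0.975, -0.001, 0.0]
ft_force: [-0.9, -1.2, 0.2]
opening: 0.156
time: 7.5
tool_pos: [0.5026, -0.1456, 0.0466]
ee_rot: [0.224, 0.975, -0.006, -0.002]
ft_force: [-0.2, 0.4, 0.6]
opening: 0.154
turn [-0.013 -0.001  0.003] shift in new axes [ -0.3 -46.4   1.3] in present [ -0.1 -46.3   1.9] q6 -1.52 F [-0.2  0.4  0.6] op 0.154 t 7.5
```

```bash
python3 -m inch '[[[0,0,0],[0,0,0],85],[[0,0,0],[0,0,0],85],[[0,0,0],[0,0,0],85],[[0,0,0],[0,0,-30],85],[[0,0,0],[0,0,-60],85],[[0,0,0],[0,0,-60],85],[[0,0,0],[0,0,-60],85],[[0,0,0],[0,0,0],85],[[0,0,0],[0,0,0],85]]'
python3 - <<'E'
from h import *
def circ(im,info,rlo=26,rhi=36):
    g=cv2.resize(cv2.cvtColor(im,cv2.COLOR_BGR2GRAY),None,fx=2,fy=2,interpolation=cv2.INTER_CUBIC)
    c=cv2.HoughCircles(g,cv2.HOUGH_GRADIENT,1,100,param1=60,param2=25,minRadius=2*rlo,maxRadius=2*rhi)
    for u,v,r in c[0]:print((u/2).round(1),(v/2).round(1),(r/2).round(1),onz(info,u/2,v/2,.05).round(4))
circ(cv2.imread("pics/w1.png"),np.load("w1.npy",allow_pickle=True).item())
print('now');w,im=grab("wrist","w4.png");circ(im,w,26,40);plan([.436,-.128,.05],64)
E
```

```text
time: 8.62
tool_pos: [0.5037, -0.1406, 0.2618]
ee_rot: [0.221, 0.975, -0.006, -0.003]
ft_force: [-0.6, 0.1, 0.1]
opening: 0.996
232.2 195.8 29.1 [ 0.4381 -0.1267  0.05  ]
339.2 147.2 34.0 [ 0.4399 -0.0121  0.05  ]
137.8 197.8 31.2 [ 0.3979 -0.2132  0.05  ]
now
249.8 99.8 30.9 [ 0.4383 -0.126   0.05  ]
153.8 100.2 32.4 [ 0.3967 -0.2142  0.05  ]
362.8 51.2 33.0 [ 0.4447 -0.0076  0.05  ]
53.8 109.8 31.6 [ 0.3604 -0.3123  0.05  ]
283.2 206.8 30.8 [ 0.5581 -0.143   0.05  ]
206.2 256.8 34.2 [ 0.5769 -0.2514  0.05  ]
206.2 337.8 26.5 [ 0.681 -0.308  0.05 ]
turn [-0.013 -0.003  0.008] shift in new axes [ 66.9 -18.3 230.9] in present [ 66.4 -14.9 231.3] q6 -1.52 F [ 0.1 -0.1 -0.3] op 0.996 t 8.675
```

View pics/w4.png

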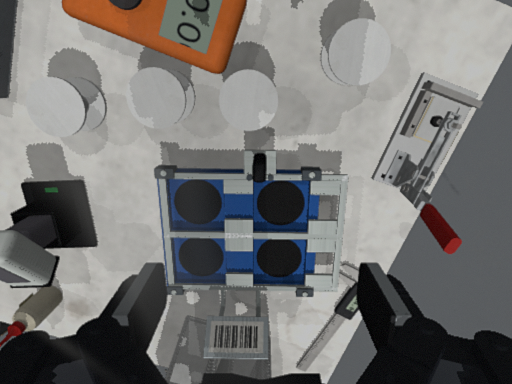

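```bash
python3 - <<'E'
from h import *
im=cv2.imread("pics/w4.png");w=ctrl.camera_info("wrist")
g=cv2.cvtColor(im,cv2.COLOR_BGR2GRAY);m=(g<45).astype(np.uint8);m[:180]=0;m[284:]=0;m[:,:170]=0;m[:,310:]=0
n,l,st,ce=cv2.connectedComponentsWithStats(m);D=[]
for i in range(1,n):
  if st[i,4]>300:
    u=st[i,0]+(st[i,2]-1)/2;v=st[i,1]+(st[i,3]-1)/2;D.append(onz(w,*ce[i],.020));print(st[i],ce[i].round(1),D[-1].round(4))
D=np.array(D)
o=D[np.argsort(D@[.9,-.44,0])];f=o[:2];b=o[2:];f=f[np.argsort(-f[:,1])];b=b[np.argsort(-b[:,1])]
vx=(b-f).mean(0);vy=f[0]+b[0]-f[1]-b[1]
print("carrier",D.mean(0).round(4),"yaw",np.degrees(np.arctan2(vx[1],vx[0])),np.degrees(np.arctan2(vy[1],vy[0]))-90,"dx",np.linalg.norm(vx),"dy",np.linalg.norm(vy)/2)
c=D.mean(0);a=np.radians(-26);Rm=np.array([[np.cos(a),-np.sin(a)],[np.sin(a),np.cos(a)]])
for cc in(c[:2],[.5725,-.2089]):
  for x,y in((-.037,.05),(-.037,-.05),(.037,.05),(.037,-.05)):print((cc+Rm@[x,y]).round(4),end=" ")
  print()
E
python3 -m inch '[[[-0.007,0,0.004],[33,-8,50],74],[[-0.006,-0.003,0.004],[33,-8,50],74],[[0,0,0],[0,0,40],74],[[0,0,0],[0,0,0],74],[[0,0,0],[0,0,0],74]]'
python3 - <<'E'
from h import *
plan([.438,-.1265,.038],64)
E
```

```text
[ 174  180   48   44 1308] [200.6 201.5] [ 0.521  -0.2346  0.02  ]
[ 253  181   57   51 2227] [280.7 207.5] [ 0.5695 -0.1498  0.02  ]
[180 239  43  37 958] [204.2 255.6] [ 0.5878 -0.2661  0.02  ]
[ 227  240   83   44 1959] [277.6 263. ] [ 0.6375 -0.1852  0.02  ]
carrier [ 0.579  -0.2089  0.02  ] yaw -26.40438820992831 -30.656111931702547 dx 0.07528668057572187 dy 0.09630070833863609
[ 0.5676 -0.1478] [ 0.5238 -0.2376] [ 0.6341 -0.1802] [ 0.5903 -0.2701] 
[ 0.5612 -0.1477] [ 0.5173 -0.2376] [ 0.6277 -0.1802] [ 0.5838 -0.2701] 
time: 9.3
tool_pos: [0.4313, -0.1248, 0.1134]
ee_rot: [0.225, 0.974, 0.001, -0.005]
ft_force: [0.8, -0.3, 0.8]
opening: 0.871
turn [ 0.001 -0.01   0.001] shift in new axes [-6.8  1.4 94.1] in present [-7.7  1.4 94.1] q6 -1.56 F [ 0.8 -0.3  0.8] op 0.871 t 9.3
```

```bash
python3 - <<'E'
from h import *
s=ctrl.sense();i=ctrl.camera_info("wrist");T=R.from_quat(s["ee_rot"])
tr=T.inv().apply(i["eye"]-s["tool_pos"]);rr=T.inv()*R.from_quat(i["orientation"])
q=R.from_quat([.221,.975,-.006,-.003]);w=dict(camera_matrix=i["camera_matrix"],eye=np.array([.5037,-.1406,.2618])+q.apply(tr),orientation=(q*rr).as_quat())
for p in((198,203),(281,203),(200,258),(280,258)):print(onz(w,*p,.02).round(4),end=' ')
D=np.array([onz(w,*p,.02) for p in((198,203),(281,203),(200,258),(280,258))]);print(D.mean(0))
for p in((163,172),(312,173),(174,292),(303,293)):print(onz(w,*p,.038).round(4),end=' ')
D=np.array([onz(w,*p,.038) for p in((163,172),(312,173),(174,292),(303,293))]);print(D.mean(0))
im=cv2.imread("pics/w4.png");b,g,r=[im[...,k].astype(int) for k in range(3)]
# blue body mask
m=((b>60)&(b>2*r)).astype(np.uint8);c=max(cv2.findContours(cv2.morphologyEx(m,cv2.MORPH_CLOSE,np.ones((35,35))),0,1)[0],key=cv2.contourArea)
rc=cv2.minAreaRect(c);print(rc,onz(w,*rc[0],.028))
E
python3 -m inch '[[[0,-0.01,0],[-6,1,30],74],[[0,0,0],[-1,0,30],74],[[0,0,0],[0,0,15],74],[[0,0,0],[0,0,0],74]]'
python3 - <<'E'
from h import *
plan([.438,-.1265,.038],64)
E
```

```text
[ 0.5206 -0.238   0.02  ] [ 0.5637 -0.1469  0.02  ] [ 0.5878 -0.2723  0.02  ] [ 0.6315 -0.1792  0.02  ] [ 0.57590696 -0.20912115  0.02      ]
[ 0.467  -0.2494  0.038 ] [ 0.5396 -0.0987  0.038 ] [ 0.6091 -0.3182  0.038 ] [ 0.68  -0.17   0.038] [ 0.57392633 -0.20909238  0.038     ]
((242.47451782226562, 227.3668975830078), (149.67056274414062, 110.42283630371094), 1.6846843957901) [ 0.56960563 -0.20149838  0.028     ]
time: 9.8
tool_pos: [0.4466, -0.1304, 0.044]
ee_rot: [0.224, 0.975, -0.001, 0.007]
ft_force: [-0.8, -1.3, -0.2]
opening: 0.863
turn [0.001 0.015 0.002] shift in new axes [ 9.5 -0.2 24.7] in present [ 9.8 -0.2 24.6] q6 -1.55 F [-0.8 -1.3 -0.2] op 0.863 t 9.8
```

```bash
python3 -m inch '[[[0,0.015,0],[9,0,12],74],[[0,0,0],[0,0,0],74],[[0,0,0],[0,0,10],74],[[0,0,0],[0,0,0],74],[[0,0,0],[0,0,0],74]]'
python3 - <<'E'
from h import *
plan([.438,-.1265,.038],64)
E
```

```text
time: 10.42
tool_pos: [0.441, -0.1275, 0.0236]
ee_rot: [0.224, 0.975, -0.0, 0.003]
ft_force: [-0.4, -1.3, -0.4]
opening: 0.864
turn [0.001 0.005 0.002] shift in new axes [ 3.2 -0.4  4.3] in present [ 3.2 -0.4  4.3] q6 -1.56 F [-0.4 -1.3 -0.4] op 0.864 t 10.425
```

```bash
python3 -m inch '[[[0,0.005,0],[3,0,4],74],[[0,0,0],[0,0,0],74]]'
python3 - <<'E'
from h import *
plan([.438,-.1265,.038],64)
w,im=grab("wrist","w5.png")
E
python3 -m inch '[[[0,0,0],[0,0,0],50],[[0,0,0],[0,0,0],50],[[0,0,0],[0,0,0],50],[[0,0,0],[0,0,0],50],[[0,0,0],[0,0,-15],50],[[0,0,0],[0,0,-30],50],[[0,0,0],[0,0,-30],50],[[0,0,0],[0,0,0],50],[[0,0,0],[0,0,0],50]]'
python3 - <<'E'
from h import *
plan([.631,-.1804,.12],64)
w,im=grab("wrist","w6.png")
E
```

```text
time: 10.68
tool_pos: [0.4382, -0.1262, 0.0195]
ee_rot: [0.224, 0.975, 0.0, 0.0]
ft_force: [-0.1, 0.5, -0.3]
opening: 0.867
turn [0.001 0.    0.002] shift in new axes [ 0.  -0.4  0.2] in present [ 0.  -0.4  0.2] q6 -1.56 F [-0.1  0.5 -0.3] op 0.867 t 10.675
time: 11.85
tool_pos: [0.4368, -0.1258, 0.097]
ee_rot: [0.224, 0.975, 0.001, -0.001]
ft_force: [-0.4, 0.5, -1.9]
opening: 0.656
turn [ 0.001 -0.002  0.002] shift in new axes [-198.5   36.    -4.3] in present [-198.6   35.6   -4.7] q6 -1.55 F [-0.4  0.5 -1.9] op 0.656 t 11.85
```

View pics/w6.png

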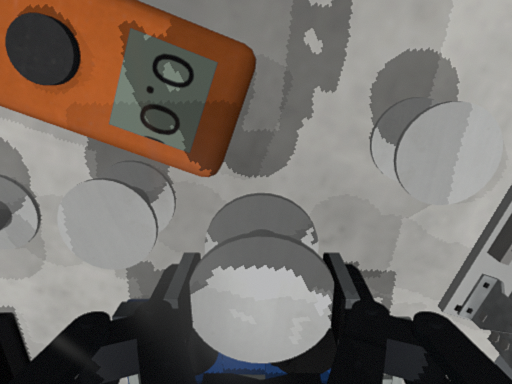

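```bash
cat >> h.py <<'E'
def held(u,v):
    s=ctrl.sense();w=ctrl.camera_info("wrist")
    for dz in(.006,.010,.014):
        z=s["tool_pos"][2]+.0187+dz;p=onz(w,u,v,z)
        print(dz,"held top in tool mm",(R.from_quat(s["ee_rot"]).inv().apply(p-s["tool_pos"])*1000).round(1))
E
python3 - <<'E'
from h import *
held(261.5,299.5)
im=cv2.imread("pics/w6.png");g=cv2.cvtColor(im,cv2.COLOR_BGR2GRAY)
c=cv2.HoughCircles(g,cv2.HOUGH_GRADIENT,1,60,param1=60,param2=20,minRadius=58,maxRadius=78);print(c)
w=ctrl.camera_info("wrist");s=ctrl.sense();T=R.from_quat(s["ee_rot"])
for r in(.03,):
  for d in((r,0),(-r,0),(0,r),(0,-r)):print(d,proj(w,s["tool_pos"]+T.apply([d[0],d[1],-.0287])).round(1))
E
```

```text
0.006 held top in tool mm [ -1.9  -0.7 -24.7]
0.01 held top in tool mm [  1.   -0.7 -28.7]
0.014 held top in tool mm [  4.   -0.7 -32.7]
[[[250.5 297.5  63.1]
  [457.5 163.5  61.8]
  [ 96.5 244.5  65.3]]]
(0.03, 0) [263.3 233.8]
(-0.03, 0) [263.  360.5]
(0, 0.03) [337.9 301.7]
(0, -0.03) [188.4 301.7]
```

```bash
python3 -m inch '[[[0,0,0],[0,0,-30],50],[[0,0,0],[-33,6,0],50],[[0,0,0],[-33,6,0],50],[[0,0,0],[-33,6,0],50],[[0,0,0],[-33,6,0],50],[[0,0,0],[-33,6,0],50],[[0,0,0],[-33,6,0],50],[[0,0,0],[0,0,0],50],[[0,0,0],[0,0,0],50]]'
python3 - <<'E'
from h import *
plan([.631,-.1812,.066],64)
w,im=grab("wrist","w7.png")
E
```

```text
time: 13.02
tool_pos: [0.6258, -0.1772, 0.1062]
ee_rot: [0.224, 0.974, 0.003, -0.016]
ft_force: [-0.5, 0.4, -2.6]
opening: 0.658
turn [-0.001 -0.032  0.002] shift in new axes [-6.4 -1.3 58.9] in present [-8.3 -1.2 58.7] q6 -1.5 F [-0.5  0.4 -2.6] op 0.658 t 13.025
```

View pics/w7.png

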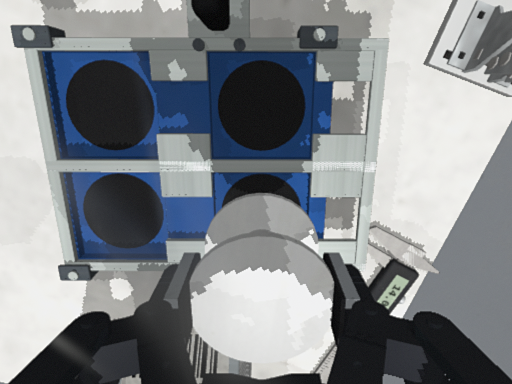

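Run:
```python
from h import *
w=ctrl.camera_info("wrist");im=cv2.imread("pics/w7.png");g=cv2.cvtColor(im,cv2.COLOR_BGR2GRAY)
m=((g<50)&(im[...,0].astype(int)-im[...,2]<25)).astype(np.uint8);m=cv2.morphologyEx(m,cv2.MORPH_OPEN,np.ones((9,9)))
n,l,st,ce=cv2.connectedComponentsWithStats(m);D=[]
for i in range(1,n):
  if 2000<st[i,4]<12000 and st[i,1]>45 and st[i,1]<200:
    u=st[i,0]+(st[i,2]-1)/2;v=st[i,1]+(st[i,3]-1)/2;D.append(onz(w,u,v,.02));print(st[i],ce[i].round(1),u,v,D[-1].round(4),onz(w,*ce[i],.02).round(4))
for p in((261,105),(110,105),(123,211)):print(onz(w,*p,.02).round(4))
# bolts
for p in((39,34),(319,34),(75,271)):print("bolt",onz(w,*p,.038).round(4))
```

```text
[  67   61   87   89 6068] [109.6 104.8] 110.0 105.0 [ 0.5178 -0.2372  0.02  ] [ 0.5176 -0.2373  0.02  ]
[ 218   61   87   89 6110] [261.1 105. ] 261.0 105.0 [ 0.5615 -0.1471  0.02  ] [ 0.5616 -0.1471  0.02  ]
[  96  174   65   66 3001] [130.1 204.7] 128.0 206.5 [ 0.5834 -0.265   0.02  ] [ 0.5829 -0.2629  0.02  ]
[ 0.5615 -0.1471  0.02  ]
[ 0.5178 -0.2372  0.02  ]
[ 0.5848 -0.2702  0.02  ]
bolt [ 0.4694 -0.2447  0.038 ]
bolt [ 0.5399 -0.0994  0.038 ]
bolt [ 0.6058 -0.3158  0.038 ]
```

```bash
python3 -m inch '[[[0,-0.032,0],[-6,-1,0],50],[[0,0,0],[0,0,0],50],[[0,0,0],[0,0,0],50]]'
python3 - <<'E'
from h import *
plan([.6293,-.1804,.0585],64)
E
```

```text
time: 13.45
tool_pos: [0.6288, -0.1803, 0.1056]
ee_rot: [0.224, 0.975, -0.001, 0.0]
ft_force: [-0.1, -0.7, -2.1]
opening: 0.661
turn [-0.001  0.001  0.002] shift in new axes [-0.5  0.1 65.8] in present [-0.5  0.2 65.8] q6 -1.5 F [-0.1 -0.7 -2.1] op 0.661 t 13.45
```

```bash
python3 -m inch '[[[0,0,0],[0,0,12],50],[[0,0,0],[0,0,12],50],[[0,0,0],[0,0,12],50],[[0,0,0],[0,0,6],50],[[0,0,0],[0,0,0],50],[[0,0,0],[0,0,0],50]]'
python3 - <<'E'
from h import *
plan([.6293,-.1804,.0585],64)
E
```

```text
time: 14.2
tool_pos: [0.628, -0.18, 0.0597]
ee_rot: [0.224, 0.975, -0.001, -0.001]
ft_force: [0.3, -0.2, -2.7]
opening: 0.658
turn [-0.001 -0.001  0.001] shift in new axes [-1.3  0.2 19.9] in present [-1.3  0.2 19.9] q6 -1.5 F [ 0.3 -0.2 -2.7] op 0.658 t 14.2
```

```bash
python3 -m inch '[[[0,0,0],[-1,0,5],50],[[0,0,0],[0,0,0],50],[[0,0,0],[0,0,5],50],[[0,0,0],[0,0,5],50],[[0,0,0],[0,0,0],50]]'
python3 -m inch '[[[0,0,0],[0,0,3],50],[[0,0,0],[0,0,2],50],[[0,0,0],[0,0,0],50]]'
python3 - <<'E'
from h import *
plan([.6293,-.1804,.0585],64)
E
```

```text
time: 14.82
tool_pos: [0.6299, -0.1809, 0.0449]
ee_rot: [0.224, 0.975, -0.001, 0.001]
ft_force: [-0.1, -0.6, -2.3]
opening: 0.661
time: 15.2
tool_pos: [0.6303, -0.181, 0.0409]
ee_rot: [0.224, 0.975, -0.001, 0.001]
ft_force: [0.6, -0.7, -2.5]
opening: 0.656
turn [-0.001  0.002  0.002] shift in new axes [1.1 0.1 1.1] in present [1.1 0.1 1.1] q6 -1.5 F [ 0.6 -0.7 -2.5] op 0.656 t 15.2
```

```bash
python3 -m inch '[[[0,0,0],[1,0,1],50],[[0,0,0],[0,0,1],50],[[0,0,0],[0,0,0],50],[[0,0,0],[0,0,0],50]]'
python3 -m inch '[[[0,0,0],[0,0,0],74],[[0,0,0],[0,0,0],74],[[0,0,0],[0,0,0],74],[[0,0,0],[0,0,-20],74],[[0,0,0],[0,0,-40],74],[[0,0,0],[10,0,-50],85],[[0,0,0],[40,0,-30],85],[[0,0,0],[40,0,0],85],[[0,0,0],[40,0,0],85],[[0,0,0],[40,0,0],85],[[0,0,0],[0,0,0],85],[[0,0,0],[0,0,0],85]]'
python3 - <<'E'
from h import *
plan([.395,-.213,.038],66)
w,im=grab("wrist","w8.png")
E
```

```text
time: 15.7
tool_pos: [0.6302, -0.1811, 0.0407]
ee_rot: [0.224, 0.975, -0.001, 0.002]
ft_force: [-1.5, 0.4, 1.5]
opening: 0.656
time: 17.2
tool_pos: [0.4787, -0.1066, 0.1974]
ee_rot: [0.224, 0.974, -0.002, 0.013]
ft_force: [0.0, 0.7, -0.1]
opening: 0.995
turn [ 0.     0.026 -0.034] shift in new axes [  33.2 -131.2  178.1] in present [  33.4 -132.4  177.2] q6 -1.48 F [ 0.   0.7 -0.1] op 0.995 t 17.2
```

View pics/w8.png

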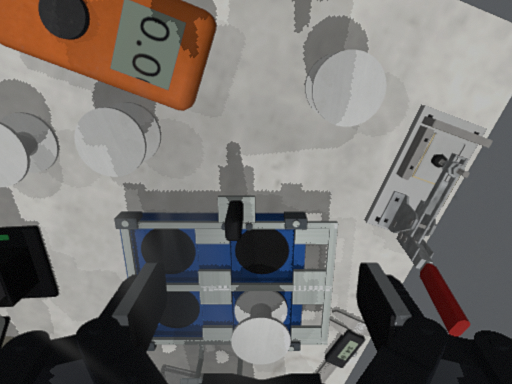

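Run:
```python
from h import *
w=ctrl.camera_info("wrist");print("exp top p2",proj(w,[.6279,-.1798,.07]).round(1),"bottom",proj(w,[.6279,-.1798,.027]).round(1))
im=cv2.imread("pics/w8.png");g=cv2.resize(cv2.cvtColor(im,cv2.COLOR_BGR2GRAY),None,fx=2,fy=2,interpolation=cv2.INTER_CUBIC)
c=cv2.HoughCircles(g,cv2.HOUGH_GRADIENT,1,80,param1=60,param2=22,minRadius=60,maxRadius=84)
for u,v,r in c[0]/2:print(u,v,r,onz(w,u,v,.05).round(4),onz(w,u,v,.07).round(4))
for p in((110,143),(349,88)):print(onz(w,*p,.05).round(4))
```

```text
exp top p2 [261.2 339.2] bottom [261.2 310.6]
106.25 147.25 40.05 [ 0.3975 -0.2164  0.05  ] [ 0.3976 -0.2061  0.07  ]
346.75 90.75 35.65 [ 0.4445 -0.0131  0.05  ] [ 0.4413 -0.017   0.07  ]
261.25 348.25 30.7 [ 0.6563 -0.1936  0.05  ] [ 0.6385 -0.1849  0.07  ]
261.25 243.75 30.15 [ 0.5404 -0.1372  0.05  ] [ 0.5306 -0.1325  0.07  ]
20.75 149.75 35.6 [ 0.367 -0.284  0.05 ] [ 0.3692 -0.2691  0.07  ]
[ 0.3958 -0.2113  0.05  ]
[ 0.4433 -0.0107  0.05  ]
```

```bash
cat >> h.py <<'E'
def spool(f,z=.05,r=.03):
    """nearest-to-TCP circle measured in the wrist view: edge fit of the top flange"""
    s=ctrl.sense();w,im=grab("wrist",f);p0=np.array([*s["tool_pos"][:2],z])
    d=s["tool_pos"][2]; k=w["camera_matrix"][0,0]/np.linalg.norm(w["eye"]-p0)*r
    # rectify to a metric map on plane z : 0.5 mm/px, 160 mm square round the tool
    th=np.array([[-.08,-.08],[.08,-.08],[.08,.08],[-.08,.08]]);src=np.float32([proj(w,p0+[a,b,0]) for a,b in th])
    H=cv2.getPerspectiveTransform(src,np.float32([[0,0],[320,0],[320,320],[0,320]]))
    g=cv2.cvtColor(cv2.warpPerspective(im,H,(320,320),flags=cv2.INTER_CUBIC),cv2.COLOR_BGR2GRAY);cv2.imwrite("pics/r_"+f,g)
    c=cv2.HoughCircles(cv2.medianBlur(g,5),cv2.HOUGH_GRADIENT_ALT,1,20,param1=150,param2=.5,minRadius=54,maxRadius=66)
    if c is None:c=cv2.HoughCircles(cv2.medianBlur(g,5),cv2.HOUGH_GRADIENT,1,20,param1=60,param2=15,minRadius=56,maxRadius=64)
    for u,v,rr in c[0][:4]:print("circle at",(p0[:2]+[u*.0005-.08,v*.0005-.08]).round(4),"r mm",rr/2)
E
python3 -m inch '[[[0,0.026,0],[10,-33,12],74],[[0,0,0],[10,-33,12],74],[[0,0,0],[10,-33,12],74],[[0,0,0],[7,-33,12],74],[[0,0,0],[0,0,0],74],[[0,0,0],[0,0,0],74]]'
python3 - <<'E'
from h import *
plan([.394,-.212,.038],64);spool("w9.png")
E
```

```text
time: 18.0
tool_pos: [0.3939, -0.2174, 0.152]
ee_rot: [0.224, 0.974, -0.001, 0.004]
ft_force: [1.1, -0.3, -0.5]
opening: 0.865
turn [0.001 0.009 0.001] shift in new axes [  2.3   4.9 132.7] in present [  3.4   4.8 132.7] q6 -1.78 F [ 1.1 -0.3 -0.5] op 0.865 t 18.0
circle at [ 0.3969 -0.2124] r mm 29.989643
```

```bash
python3 -m inch '[[[0,0.009,0],[0,4,30],74],[[0,0,0],[0,0,30],74],[[0,0,0],[0,0,30],74],[[0,0,0],[0,0,0],74],[[0,0,0],[0,0,0],74]]'
python3 - <<'E'
from h import *
plan([.3965,-.2124,.038],64)
E
```

```text
time: 18.68
tool_pos: [0.4039, -0.2139, 0.0647]
ee_rot: [0.221, 0.975, -0.001, 0.005]
ft_force: [0.1, -0.6, 0.6]
opening: 0.869
turn [-0.     0.01   0.008] shift in new axes [ 7.3 -1.9 45.4] in present [ 7.7 -1.8 45.3] q6 -1.77 F [ 0.1 -0.6  0.6] op 0.869 t 18.675
```

```bash
python3 -m inch '[[[0,0.01,0.008],[7,-2,12],74],[[0,0,0],[0,0,0],74],[[0,0,0],[1,0,14],74],[[0,0,0],[1,0,14],74],[[0,0,0],[0,0,0],74],[[0,0,0],[0,0,0],74]]'
python3 - <<'E'
from h import *
plan([.3965,-.2124,.038],64)
E
```

```text
time: 19.42
tool_pos: [0.3964, -0.213, 0.0245]
ee_rot: [0.225, 0.974, -0.001, 0.002]
ft_force: [-0.4, 0.5, 1.3]
opening: 0.869
turn [-0.001  0.004 -0.   ] shift in new axes [0.1 0.6 5.2] in present [0.2 0.6 5.2] q6 -1.77 F [-0.4  0.5  1.3] op 0.869 t 19.425
```

```bash
python3 -m inch '[[[0,0,0],[0,0,5],74],[[0,0,0],[0,0,0],50],[[0,0,0],[0,0,0],50],[[0,0,0],[0,0,0],50],[[0,0,0],[0,0,0],50],[[0,0,0],[0,0,-30],50],[[0,0,0],[0,0,-30],50],[[0,0,0],[0,0,-30],50],[[0,0,0],[0,0,-20],50],[[0,0,0],[0,0,0],50],[[0,0,0],[0,0,0],50]]'
python3 - <<'E'
from h import *
plan([.5841,-.2698,.0585],64);spool("w10.png",ctrl.sense()["tool_pos"][2]+.0305)
E
```

```text
time: 20.8
tool_pos: [0.3942, -0.2112, 0.1301]
ee_rot: [0.225, 0.974, 0.0, -0.0]
ft_force: [0.1, 1.2, -2.5]
opening: 0.648
turn [ 0.    -0.001 -0.   ] shift in new axes [-196.3   30.6   90.3] in present [-196.4   30.7   90.2] q6 -1.77 F [ 0.1  1.2 -2.5] op 0.648 t 20.8
circle at [ 0.3927 -0.2107] r mm 30.255419
```

```bash
python3 -m inch '[[[0,0,0],[-33,5,-3],50],[[0,0,0],[-33,5,-3],50],[[0,0,0],[-33,5,-3],50],[[0,0,0],[-33,5,-3],50],[[0,0,0],[-33,5,-3],50],[[0,0,0],[-33,5,-3],50],[[0,0,0],[0,0,0],50],[[0,0,0],[0,0,0],50]]'
python3 - <<'E'
from h import *
plan([.5854,-.2704,.0585],64)
E
```

```text
time: 21.85
tool_pos: [0.5828, -0.2681, 0.1298]
ee_rot: [0.225, 0.974, 0.004, -0.013]
ft_force: [-0.7, -0.2, -2.0]
opening: 0.649
turn [ 0.003 -0.027 -0.001] shift in new axes [-3.4 -0.9 90. ] in present [-5.8 -1.2 89.9] q6 -1.66 F [-0.7 -0.2 -2. ] op 0.649 t 21.85
```

```bash
python3 -m inch '[[[0.003,-0.027,0],[-4,-1,0],50],[[0,0,0],[0,0,0],50],[[0,0,0],[0.5,0,14],50],[[0,0,0],[0.5,0,14],50],[[0,0,0],[0.5,0,14],50],[[0,0,0],[0.5,0,14],50],[[0,0,0],[0,0,8],50],[[0,0,0],[0,0,0],50],[[0,0,0],[0,0,0],50]]'
python3 - <<'E'
from h import *
plan([.5854,-.2704,.0585],64)
E
```

```text
time: 22.98
tool_pos: [0.5801, -0.2682, 0.0584]
ee_rot: [0.226, 0.974, 0.0, -0.002]
ft_force: [-0.2, -0.4, -1.4]
opening: 0.646
turn [-0.    -0.005 -0.002] shift in new axes [-5.7  0.4 18.6] in present [-5.8  0.4 18.5] q6 -1.66 F [-0.2 -0.4 -1.4] op 0.646 t 22.975
```

```bash
python3 -m inch '[[[0,-0.005,-0.002],[-6,0,0],50],[[0,0,0],[0,0,0],50],[[0,0,0],[0,0,5],50],[[0,0,0],[0,0,0],50],[[0,0,0],[0,0,5],50],[[0,0,0],[0,0,0],50]]'
python3 - <<'E'
from h import *
plan([.5854,-.2704,.0585],64)
E
```

```text
time: 23.72
tool_pos: [0.5872, -0.2718, 0.0495]
ee_rot: [0.225, 0.974, -0.001, 0.002]
ft_force: [1.0, -0.1, -2.0]
opening: 0.648
turn [-0.     0.004  0.   ] shift in new axes [2.2 0.5 9.7] in present [2.3 0.5 9.7] q6 -1.66 F [ 1.  -0.1 -2. ] op 0.648 t 23.725
```

```bash
python3 -m inch '[[[0,0.004,0],[2,0.5,4],50],[[0,0,0],[0,0,0],50],[[0,0,0],[0,0,4],50],[[0,0,0],[0,0,2],50],[[0,0,0],[0,0,0],50]]'
python3 - <<'E'
from h import *
plan([.5854,-.2704,.0585],64)
E
```

```text
time: 24.35
tool_pos: [0.5859, -0.2706, 0.0406]
ee_rot: [0.225, 0.974, -0.0, -0.0]
ft_force: [-0.4, -0.3, -0.8]
opening: 0.644
turn [-0.    -0.     0.001] shift in new axes [ 0.5 -0.1  0.8] in present [ 0.5 -0.1  0.8] q6 -1.66 F [-0.4 -0.3 -0.8] op 0.644 t 24.35
```

```bash
python3 -m inch '[[[0,0,0],[0,0,1],50],[[0,0,0],[0,0,0],74],[[0,0,0],[0,0,0],74],[[0,0,0],[0,0,0],74],[[0,0,0],[0,0,-20],74],[[0,0,0],[0,0,-40],74],[[0,0,0],[0,0,-50],74],[[0,0,0],[0,0,-15],74],[[0,0,0],[31,-22,0],74],[[0,0,0],[31,-22,0],74],[[0,0,0],[31,-22,0],74],[[0,0,0],[31,-22,0],74]]'
python3 -m inch '[[[0,0,0],[31,-22,0],74],[[0,0,0],[31,-22,0],74],[[0,0,0],[0,0,0],74],[[0,0,0],[0,0,0],74]]'
python3 - <<'E'
from h import *
plan([.358,-.309,.038],64);spool("w11.png")
E
```

```text
time: 25.85
tool_pos: [0.4356, -0.2966, 0.1746]
ee_rot: [0.223, 0.975, -0.002, 0.004]
ft_force: [-0.1, -0.5, 0.1]
opening: 0.87
time: 26.35
tool_pos: [0.3559, -0.3088, 0.1742]
ee_rot: [0.224, 0.975, -0.002, 0.004]
ft_force: [-0.4, -0.1, 0.1]
opening: 0.864
turn [-0.002  0.008  0.002] shift in new axes [ -2.    0.8 154.9] in present [ -0.8   1.  154.9] q6 -1.98 F [-0.4 -0.1  0.1] op 0.864 t 26.35
circle at [ 0.3604 -0.3093] r mm 29.799726
```

View pics/w11.png

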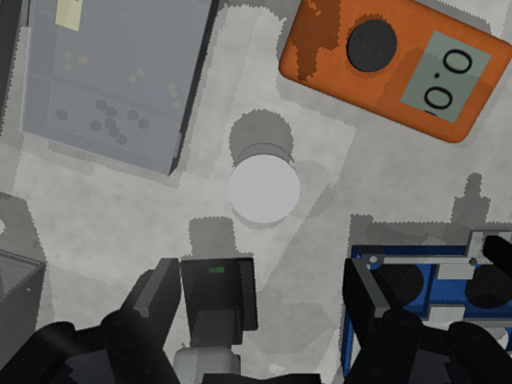

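Run:
```python
from h import *
w=ctrl.camera_info("wrist");a=[onz(w,*p,.008)[:2] for p in((181,262),(253,258),(257,328))]
print(np.round(a,4),np.linalg.norm(a[0]-a[1]),np.linalg.norm(a[2]-a[1]))
v=a[0]-a[1];print("y dir",np.degrees(np.arctan2(-v[1],-v[0])),"x dir",np.degrees(np.arctan2(*(a[2]-a[1])[::-1])))
b=np.radians(-26);ex=np.array([np.cos(b),np.sin(b)]);sp=np.array([.36,-.3092]);print([ (x-sp)@ex for x in a],[ (x-sp)@[-ex[1],ex[0]] for x in a])
```

```text
[[ 0.4061 -0.4269]
 [ 0.4345 -0.3574]
 [ 0.5164 -0.3929]] 0.07504366207477686 0.0892125759562467
y dir 67.7650054486403 x dir -23.462413815684794
[np.float64(0.093039168148087), np.float64(0.08811146654655375), np.float64(0.17723655995356832)] [np.float64(-0.08553395054435252), np.float64(-0.010652250680370061), np.float64(-0.006702385626977073)]
```

```bash
python3 -m inch '[[[0,0.008,0],[0,1,30],74],[[0,0,0],[1,0,30],74],[[0,0,0],[1,0,30],74],[[0,0,0],[1,0,20],74],[[0,0,0],[0,0,0],74],[[0,0,0],[0,0,0],74]]'
python3 - <<'E'
from h import *
plan([.360,-.3092,.038],64)
E
```

```text
time: 27.15
tool_pos: [0.3612, -0.3079, 0.0633]
ee_rot: [0.22, 0.975, -0.002, 0.002]
ft_force: [0.2, 0.6, 0.4]
opening: 0.862
turn [-0.003  0.005  0.009] shift in new axes [ 0.5 -1.7 44. ] in present [ 0.8 -1.5 44. ] q6 -1.98 F [0.2 0.6 0.4] op 0.862 t 27.15
```

```bash
python3 -m inch '[[[-0.003,0.005,0.009],[1,-1.5,14],74],[[0,0,0],[1,0,14],74],[[0,0,0],[1,0,14],74],[[0,0,0],[0,0,2],74],[[0,0,0],[0,0,0],74]]'
python3 - <<'E'
from h import *
plan([.360,-.3092,.038],64)
E
```

```text
time: 27.78
tool_pos: [0.3591, -0.3093, 0.018]
ee_rot: [0.225, 0.974, -0.001, 0.001]
ft_force: [0.0, -0.5, 0.2]
opening: 0.865
turn [-0.001  0.003 -0.   ] shift in new axes [-0.8  0.5 -1.3] in present [-0.8  0.5 -1.3] q6 -1.98 F [ 0.  -0.5  0.2] op 0.865 t 27.775
```

```bash
python3 -m inch '[[[0,0,0],[-1,0,-1],50],[[0,0,0],[0,0,0],50],[[0,0,0],[0,0,0],50],[[0,0,0],[0,0,0],50],[[0,0,0],[0,0,0],50],[[0,0,0],[0,0,-30],50],[[0,0,0],[0,0,-30],50],[[0,0,0],[0,0,-30],50],[[0,0,0],[0,0,-20],50],[[0,0,0],[0,0,0],50],[[0,0,0],[0,0,0],50]]'
python3 - <<'E'
from h import *
plan([.5189,-.2379,.0585],64);spool("w12.png",ctrl.sense()["tool_pos"][2]+.0305)
E
```

```text
time: 29.15
tool_pos: [0.3584, -0.3079, 0.1306]
ee_rot: [0.225, 0.974, 0.0, -0.0]
ft_force: [0.2, 0.4, -2.7]
opening: 0.64
turn [ 0.001 -0.001 -0.   ] shift in new axes [-113.5  133.3   90.8] in present [-113.6  133.3   90.7] q6 -1.98 F [ 0.2  0.4 -2.7] op 0.64 t 29.15
circle at [ 0.3564 -0.3069] r mm 30.3728
```

```bash
python3 -m inch '[[[0,0,0],[-23,27,-2],50],[[0,0,0],[-23,27,-2],50],[[0,0,0],[-23,27,-2],50],[[0,0,0],[-23,27,-2],50],[[0,0,0],[-23,27,-2],50],[[0,0,0],[0,0,0],50],[[0,0,0],[0,0,0],50]]'
python3 - <<'E'
from h import *
plan([.5191,-.2380,.0585],64)
E
```

```text
time: 30.08
tool_pos: [0.5198, -0.2319, 0.1284]
ee_rot: [0.226, 0.974, 0.004, -0.009]
ft_force: [-0.0, 0.0, -1.5]
opening: 0.641
turn [ 0.003 -0.02  -0.002] shift in new axes [-2.1 -5.8 88.6] in present [-3.9 -6.1 88.5] q6 -1.66 F [-0.   0.  -1.5] op 0.641 t 30.075
```

```bash
python3 -m inch '[[[0.003,-0.02,0],[-4,-6,0],50],[[0,0,0],[0,0,0],50],[[0,0,0],[0,0,14],50],[[0,0,0],[0,0,14],50],[[0,0,0],[0,0,14],50],[[0,0,0],[0,0,14],50],[[0,0,0],[0,0,6],50],[[0,0,0],[0,0,0],50],[[0,0,0],[0,0,0],50]]'
python3 - <<'E'
from h import *
plan([.5191,-.2380,.0585],64)
E
```

```text
time: 31.2
tool_pos: [0.5167, -0.24, 0.0594]
ee_rot: [0.228, 0.974, 0.0, -0.002]
ft_force: [-0.8, -0.1, -2.0]
opening: 0.638
turn [-0.001 -0.004 -0.005] shift in new axes [-1.3  2.8 19.6] in present [-1.3  2.8 19.5] q6 -1.67 F [-0.8 -0.1 -2. ] op 0.638 t 31.2
```

```bash
python3 -m inch '[[[0,-0.004,-0.005],[-2,3,0],50],[[0,0,0],[0,0,0],50],[[0,0,0],[0,0,6],50],[[0,0,0],[0,0,0],50],[[0,0,0],[0,0,5],50],[[0,0,0],[0,0,0],50]]'
python3 - <<'E'
from h import *
plan([.5191,-.2380,.0585],64)
E
```

```text
time: 31.95
tool_pos: [0.5212, -0.2386, 0.0492]
ee_rot: [0.225, 0.974, -0.001, 0.001]
ft_force: [-0.1, 0.3, -0.9]
opening: 0.641
turn [-0.001  0.003  0.   ] shift in new axes [ 2.2 -0.3  9.4] in present [ 2.2 -0.3  9.4] q6 -1.67 F [-0.1  0.3 -0.9] op 0.641 t 31.95
```

```bash
python3 -m inch '[[[0,0.003,0],[2,0,4],50],[[0,0,0],[0,0,0],50],[[0,0,0],[0,0,4],50],[[0,0,0],[0,0,2],50],[[0,0,0],[0,0,0],50]]'
python3 - <<'E'
from h import *
plan([.5191,-.2380,.0585],64)
E
```

```text
time: 32.58
tool_pos: [0.5195, -0.2381, 0.0403]
ee_rot: [0.225, 0.974, -0.0, -0.0]
ft_force: [-0.2, 0.6, -1.6]
opening: 0.636
turn [-0.001 -0.     0.   ] shift in new axes [ 0.4 -0.1  0.5] in present [ 0.4 -0.1  0.5] q6 -1.67 F [-0.2  0.6 -1.6] op 0.636 t 32.575
```

```bash
python3 -m inch '[[[0,0,0],[0,0,2],50],[[0,0,0],[0,0,1],50],[[0,0,0],[0,0,0],50]]'
python3 -m inch '[[[0,0,0],[0,0,0],74],[[0,0,0],[0,0,0],74],[[0,0,0],[0,0,0],74],[[0,0,0],[0,0,-20],74],[[0,0,0],[0,0,-40],74],[[0,0,0],[0,0,-50],74],[[0,0,0],[0,0,-15],74],[[0,0,0],[0,0,0],74],[[0,0,0],[0,0,0],74]]'
python3 - <<'E'
from h import *
plan([.441,-.0115,.15],64)
E
```

```text
time: 32.95
tool_pos: [0.5199, -0.2383, 0.0403]
ee_rot: [0.225, 0.974, -0.0, -0.001]
ft_force: [0.4, -0.3, -1.8]
opening: 0.642
time: 34.08
tool_pos: [0.5206, -0.2386, 0.1718]
ee_rot: [0.225, 0.974, -0.001, 0.001]
ft_force: [-0.4, 0.5, -0.7]
opening: 0.864
turn [-0.001  0.002  0.   ] shift in new axes [171.1 169.2  40.5] in present [171.1 169.3  39.9] q6 -1.67 F [-0.4  0.5 -0.7] op 0.864 t 34.075
```

```bash
python3 -m inch '[[[0,0,0],[25,24,3],74],[[0,0,0],[25,24,3],74],[[0,0,0],[25,24,3],74],[[0,0,0],[25,24,3],74],[[0,0,0],[25,24,3],74],[[0,0,0],[24,24,3],74],[[0,0,0],[24,24,3],74],[[0,0,0],[0,0,0],74],[[0,0,0],[0,0,0],74]]'
python3 - <<'E'
from h import *
plan([.441,-.0115,.038],64);spool("w13.png")
w=ctrl.camera_info("wrist")
for n,p in dict(p1=(.5176,-.2373),p2=(.6279,-.1798),p3=(.5841,-.2698)).items():print(n,proj(w,[*p,.07]).round(1))
E
```

```text
time: 35.2
tool_pos: [0.4243, -0.0025, 0.1338]
ee_rot: [0.226, 0.974, 0.0, -0.015]
ft_force: [-1.2, -0.4, 0.6]
opening: 0.865
turn [-0.006 -0.03  -0.002] shift in new axes [-18.9  -0.8 114.5] in present [-22.3  -0.  113.9] q6 -1.29 F [-1.2 -0.4  0.6] op 0.865 t 35.2
circle at [ 0.4443 -0.012 ] r mm 30.250677
p1 [ 58.  428.3]
p2 [184.8 490.9]
p3 [ 72.9 490.4]
```

View pics/w13.png

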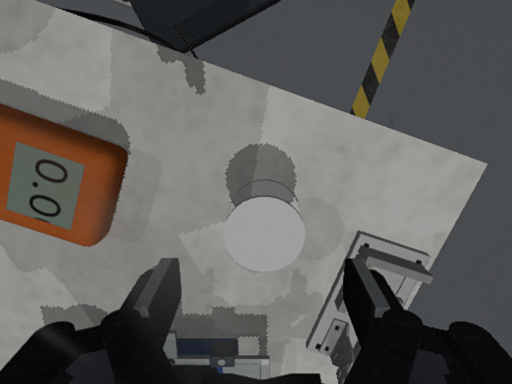

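```bash
python3 - <<'E'
from h import *
w=ctrl.camera_info("wrist");T=R.from_quat(ctrl.sense()["ee_rot"]);sp=np.array([.4435,-.0118,0])
for p in((358,235),(308,345),(390,255),(430,275),(345,290)):
  for z in(.01,.04):
    q=onz(w,*p,z);d=T.inv().apply(q-sp);print(p,z,q.round(3),"from spool tool xy mm",(d[:2]*1000).round(0))
E
python3 -m inch '[[[-0.006,-0.03,0],[-22,0,0],74],[[0,0,0],[0,0,0],74],[[0,0,0],[0,0,0],74]]'
python3 - <<'E'
from h import *
plan([.4430,-.0118,.038],64);spool("w14.png")
E
```

```text
(358, 235) 0.01 [0.495 0.054 0.01 ] from spool tool xy mm [-17.  82.]
(358, 235) 0.04 [0.48  0.051 0.04 ] from spool tool xy mm [-3. 72.]
(308, 345) 0.01 [ 0.582 -0.032  0.01 ] from spool tool xy mm [-133.   43.]
(308, 345) 0.04 [ 0.557 -0.024  0.04 ] from spool tool xy mm [-106.   38.]
(390, 255) 0.01 [0.526 0.072 0.01 ] from spool tool xy mm [-36. 111.]
(390, 255) 0.04 [0.506 0.068 0.04 ] from spool tool xy mm [-20.  99.]
(430, 275) 0.01 [0.56  0.098 0.01 ] from spool tool xy mm [-56. 150.]
(430, 275) 0.04 [0.537 0.09  0.04 ] from spool tool xy mm [-38. 133.]
(345, 290) 0.01 [0.541 0.023 0.01 ] from spool tool xy mm [-72.  75.]
(345, 290) 0.04 [0.52  0.024 0.04 ] from spool tool xy mm [-52.  66.]
time: 35.62
tool_pos: [0.4466, -0.0152, 0.1331]
ee_rot: [0.228, 0.974, -0.0, 0.001]
ft_force: [0.4, -0.3, -0.4]
opening: 0.865
turn [-0.     0.003 -0.005] shift in new axes [  4.7   1.4 113.8] in present [  5.    1.4 113.8] q6 -1.3 F [ 0.4 -0.3 -0.4] op 0.865 t 35.625
circle at [ 0.4436 -0.0107] r mm 30.046572
```

```bash
python3 -m inch '[[[0,0.003,-0.005],[6,2,28],74],[[0,0,0],[2,0,28],74],[[0,0,0],[2,0,28],74],[[0,0,0],[0,0,0],74],[[0,0,0],[0,0,0],74]]'
python3 - <<'E'
from h import *
plan([.4432,-.0112,.037],64)
E
```

```text
time: 36.3
tool_pos: [0.4414, -0.0099, 0.0499]
ee_rot: [0.226, 0.974, 0.0, 0.003]
ft_force: [-0.1, 0.1, 0.6]
opening: 0.866
turn [ 0.002  0.006 -0.001] shift in new axes [-2.2 -0.4 31.6] in present [-2.  -0.5 31.6] q6 -1.3 F [-0.1  0.1  0.6] op 0.866 t 36.3
```

```bash
python3 -m inch '[[[0.002,0.006,0],[-1,0,14],74],[[0,0,0],[0,0,0],74],[[0,0,0],[0,0,14],74],[[0,0,0],[0,0,2],74],[[0,0,0],[0,0,0],74]]'
python3 - <<'E'
from h import *
plan([.4432,-.0112,.037],64)
E
```

```text
time: 36.92
tool_pos: [0.4452, -0.0109, 0.0204]
ee_rot: [0.226, 0.974, -0.0, 0.002]
ft_force: [0.3, 0.1, -0.3]
opening: 0.87
turn [ 0.001  0.004 -0.001] shift in new axes [ 1.7 -1.1  2.1] in present [ 1.7 -1.1  2.1] q6 -1.3 F [ 0.3  0.1 -0.3] op 0.87 t 36.925
```

```bash
python3 -m inch '[[[0,0.004,0],[2,-1,2],74],[[0,0,0],[0,0,0],50],[[0,0,0],[0,0,0],50],[[0,0,0],[0,0,0],50],[[0,0,0],[0,0,0],50],[[0,0,0],[0,0,-30],50],[[0,0,0],[0,0,-30],50],[[0,0,0],[0,0,-30],50],[[0,0,0],[0,0,-20],50],[[0,0,0],[0,0,0],50],[[0,0,0],[0,0,0],50]]'
python3 - <<'E'
from h import *
plan([.5628,-.1480,.0585],64);spool("w15.png",ctrl.sense()["tool_pos"][2]+.0305)
E
```

```text
time: 38.3
tool_pos: [0.4401, -0.0104, 0.1289]
ee_rot: [0.226, 0.974, 0.0, -0.003]
ft_force: [-0.0, -0.1, -1.5]
opening: 0.663
turn [-0.    -0.005 -0.001] shift in new axes [-170.6  -69.9   89.1] in present [-171.2  -69.6   88.3] q6 -1.3 F [-0.  -0.1 -1.5] op 0.663 t 38.3
circle at [ 0.4411 -0.0119] r mm 30.456621
```

```bash
python3 -m inch '[[[0,-0.005,0],[-28,-12,-2],50],[[0,0,0],[-28,-12,-2],50],[[0,0,0],[-28,-12,-2],50],[[0,0,0],[-28,-12,-2],50],[[0,0,0],[-28,-12,-2],50],[[0,0,0],[-28,-11,-2],50],[[0,0,0],[0,0,0],50],[[0,0,0],[0,0,0],50]]'
python3 - <<'E'
from h import *
plan([.5603,-.1467,.0585],64)
E
```

```text
time: 39.35
tool_pos: [0.5548, -0.1489, 0.1252]
ee_rot: [0.225, 0.974, 0.002, -0.012]
ft_force: [0.7, -0.4, -1.1]
opening: 0.66
turn [-0.002 -0.024 -0.001] shift in new axes [-4.   4.4 85.4] in present [-6.1  4.6 85.3] q6 -1.5 F [ 0.7 -0.4 -1.1] op 0.66 t 39.35
```

```bash
python3 -m inch '[[[-0.002,-0.024,0],[-6,5,0],50],[[0,0,0],[0,0,0],50],[[0,0,0],[0,0,14],50],[[0,0,0],[0,0,14],50],[[0,0,0],[0,0,14],50],[[0,0,0],[0,0,14],50],[[0,0,0],[0,0,5],50],[[0,0,0],[0,0,0],50],[[0,0,0],[0,0,0],50]]'
python3 - <<'E'
from h import *
plan([.5603,-.1467,.0585],64)
E
```

```text
time: 40.48
tool_pos: [0.5595, -0.144, 0.0572]
ee_rot: [0.224, 0.975, 0.0, -0.002]
ft_force: [0.6, 0.4, -2.2]
opening: 0.658
turn [-0.001 -0.005  0.001] shift in new axes [-1.9 -2.1 17.4] in present [-1.9 -2.1 17.3] q6 -1.49 F [ 0.6  0.4 -2.2] op 0.658 t 40.475
```

```bash
python3 -m inch '[[[0,-0.005,0],[-2,-2,0],50],[[0,0,0],[0,0,0],50],[[0,0,0],[0,0,5],50],[[0,0,0],[0,0,0],50],[[0,0,0],[0,0,4],50],[[0,0,0],[0,0,0],50]]'
python3 - <<'E'
from h import *
plan([.5603,-.1467,.0585],64)
E
```

```text
time: 41.22
tool_pos: [0.5618, -0.1474, 0.0492]
ee_rot: [0.224, 0.975, -0.001, 0.002]
ft_force: [0.4, -0.5, -1.1]
opening: 0.657
turn [-0.     0.004  0.001] shift in new axes [ 1.6 -0.   9.4] in present [ 1.7 -0.   9.4] q6 -1.5 F [ 0.4 -0.5 -1.1] op 0.657 t 41.225
```

```bash
python3 -m inch '[[[0,0.004,0],[1.5,0,4],50],[[0,0,0],[0,0,0],50],[[0,0,0],[0,0,4],50],[[0,0,0],[0,0,2],50],[[0,0,0],[0,0,0],50],[[0,0,0],[0,0,1],50],[[0,0,0],[0,0,0],50]]'
python3 - <<'E'
from h import *
plan([.5603,-.1467,.0585],64)
E
```

```text
time: 42.1
tool_pos: [0.5607, -0.1469, 0.0394]
ee_rot: [0.224, 0.975, -0.0, -0.0]
ft_force: [0.9, -0.5, -1.5]
opening: 0.657
turn [-0.    -0.001  0.001] shift in new axes [ 0.4 -0.  -0.4] in present [ 0.4 -0.  -0.4] q6 -1.5 F [ 0.9 -0.5 -1.5] op 0.657 t 42.1
```

Release, rise and look at all four.

```bash
python3 -m inch '[[[0,0,0],[0,0,0],74],[[0,0,0],[0,0,0],74],[[0,0,0],[0,0,0],74],[[0,0,0],[0,0,-20],74],[[0,0,0],[0,0,-40],74],[[0,0,0],[0,0,-50],74],[[0,0,0],[30,0,-40],85],[[0,0,0],[35,0,0],85],[[0,0,0],[35,0,0],85],[[0,0,0],[0,0,0],85],[[0,0,0],[0,0,0],85]]'
python3 - <<'E'
from h import *
plan([.5026,-.1456,.064],64)
w,im=grab("wrist","w16.png")
for n,p in dict(p0=(.5614,-.1473),p1=(.5176,-.2373),p2=(.6279,-.1798),p3=(.5841,-.2698)).items():print(n,proj(w,[*p,.07]).round(1))
E
```

```text
time: 43.48
tool_pos: [0.4733, -0.1039, 0.2057]
ee_rot: [0.224, 0.974, -0.001, 0.009]
ft_force: [-0.2, 0.8, 0.7]
opening: 0.995
turn [0.001 0.018 0.001] shift in new axes [-44.6 -24.7 160.4] in present [-41.7 -24.9 161.1] q6 -1.48 F [-0.2  0.8  0.7] op 0.995 t 43.475
p0 [261.2 278. ]
p1 [156.6 278.1]
p2 [261.1 339.4]
p3 [164.1 339.5]
```

View pics/w16.png

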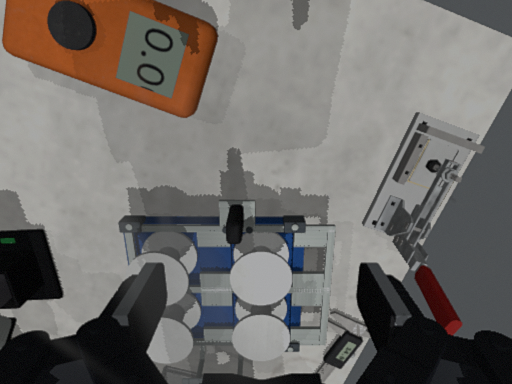

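```bash
python3 -m inch '[[[0,0.018,0],[-20,-12,25],50],[[0,0,0],[-20,-12,25],50],[[0,0,0],[0,0,25],50],[[0,0,0],[2,0,15],50],[[0,0,0],[0,0,0],50],[[0,0,0],[0,0,0],50]]'
python3 - <<'E'
from h import *
plan([.5026,-.1456,.064],64)
E
```

```text
time: 44.28
tool_pos: [0.5042, -0.1464, 0.1155]
ee_rot: [0.225, 0.974, 0.0, 0.002]
ft_force: [-0.0, 0.1, 0.1]
opening: 0.585
turn [0.002 0.005 0.001] shift in new axes [ 1.7  0.  70.2] in present [ 2.1 -0.1 70.2] q6 -1.54 F [-0.   0.1  0.1] op 0.585 t 44.275
```

```bash
python3 -m inch '[[[0.002,0.005,0],[3,0,12],50],[[0,0,0],[0,0,0],50],[[0,0,0],[1,0,14],50],[[0,0,0],[0,0,0],50]]'
python3 - <<'E'
from h import *
plan([.5026,-.1456,.064],64)
E
python3 -m inch '[[[0,0,0],[2,0,14],50],[[0,0,0],[0,0,0],50],[[0,0,0],[2,0,14],50],[[0,0,0],[0,0,0],50]]'
python3 - <<'E'
from h import *
plan([.5026,-.1456,.064],64)
E
```

```text
time: 44.78
tool_pos: [0.5016, -0.1446, 0.0899]
ee_rot: [0.224, 0.975, -0.0, 0.001]
ft_force: [-0.5, 1.4, 0.2]
opening: 0.584
turn [-0.     0.003  0.001] shift in new axes [-1.4 -0.5 44.6] in present [-1.2 -0.5 44.6] q6 -1.53 F [-0.5  1.4  0.2] op 0.584 t 44.775
time: 45.28
tool_pos: [0.4975, -0.1426, 0.0596]
ee_rot: [0.224, 0.975, -0.0, 0.001]
ft_force: [-0.4, 0.3, -0.8]
opening: 0.589
turn [-0.     0.002  0.001] shift in new axes [-5.9 -0.4 14.3] in present [-5.9 -0.4 14.3] q6 -1.53 F [-0.4  0.3 -0.8] op 0.589 t 45.275
```

```bash
python3 -m inch '[[[0,0,0],[-2,0,12],50],[[0,0,0],[0,0,0],50],[[0,0,0],[-3,0,2],50],[[0,0,0],[0,0,0],50]]'
python3 - <<'E'
from h import *
plan([.5026,-.1456,.064],64)
E
python3 -m inch '[[[0,0,0],[0,0,0],0],[[0,0,0],[0,0,0],0],[[0,0,0],[0,0,0],0],[[0,0,0],[0,0,0],0],[[0,0,0],[0,0,0],0]]'
python3 -m inch '[[[0,0,0],[0,-8,0],0],[[0,0,0],[0,-8,0],0],[[0,0,0],[0,-8,0],0],[[0,0,0],[0,0,0],0]]'
python3 - <<'E'
from h import *
plan([.5026,-.1456,.064],64)
E
```

```text
time: 45.78
tool_pos: [0.503, -0.1453, 0.0449]
ee_rot: [0.224, 0.975, -0.0, 0.002]
ft_force: [1.0, -1.0, 0.7]
opening: 0.585
turn [-0.     0.003  0.001] shift in new axes [ 0.2 -0.4 -0.4] in present [ 0.2 -0.4 -0.4] q6 -1.53 F [ 1.  -1.   0.7] op 0.585 t 45.775
time: 46.4
tool_pos: [0.5034, -0.1457, 0.0455]
ee_rot: [0.225, 0.974, -0.001, 0.002]
ft_force: [0.5, -0.3, 0.4]
opening: 0.156
time: 46.9
tool_pos: [0.4926, -0.1678, 0.0455]
ee_rot: [0.225, 0.974, 0.0, 0.003]
ft_force: [0.0, -0.3, -0.6]
opening: 0.155
turn [0.002 0.005 0.   ] shift in new axes [ 0.7 24.3  0.2] in present [ 0.7 24.3  0.3] q6 -1.58 F [ 0.  -0.3 -0.6] op 0.155 t 46.9
```

```bash
python3 -m inch '[[[0,0,0],[0,-8,0],0],[[0,0,0],[0,-8,0],0],[[0,0,0],[0,-4,0],0],[[0,0,0],[0,0,0],0]]'
python3 -m inch '[[[0,0,0],[0,-4,0],0],[[0,0,0],[0,-2,0],0],[[0,0,0],[0,0,0],0]]'
python3 -m inch '[[[0,0,0],[0,-3,0],0],[[0,0,0],[0,-2,0],0],[[0,0,0],[0,0,0],0]]'
python3 - <<'E'
from h import *
plan([.5026,-.1456,.064],64)
E
```

```text
time: 47.4
tool_pos: [0.4832, -0.1871, 0.0455]
ee_rot: [0.225, 0.974, 0.0, 0.003]
ft_force: [1.7, 2.4, 0.1]
opening: 0.161
time: 47.78
tool_pos: [0.4815, -0.1905, 0.0456]
ee_rot: [0.225, 0.974, 0.002, 0.003]
ft_force: [0.7, -0.2, -0.1]
opening: 0.158
time: 48.15
tool_pos: [0.4816, -0.1904, 0.0456]
ee_rot: [0.224, 0.975, 0.006, 0.004]
ft_force: [2.3, 1.0, -0.9]
opening: 0.158
turn [0.013 0.006 0.002] shift in new axes [ 0.8 49.4  0.3] in present [ 0.7 49.4  0.9] q6 -1.65 F [ 2.3  1.  -0.9] op 0.158 t 48.15
```

```bash
python3 -m inch '[[[0,0,0],[0,0,0],50],[[0,0,0],[0,0,0],50],[[0,0,0],[0,0,0],50],[[-0.006,0.006,0],[0,0,-30],50],[[-0.006,0,0],[0,0,-50],74],[[0,0,0],[0,0,-60],74],[[0,0,0],[0,0,-60],74],[[0,0,0],[0,0,-40],74],[[0,0,0],[-7,-40,0],74],[[0,0,0],[-7,-40,0],74],[[0,0,0],[-7,-40,0],74],[[0,0,0],[-7,-40,0],74]]'
python3 -m inch '[[[0,0,0],[0,-20,0],74],[[0,0,0],[0,0,0],74],[[0,0,0],[0,0,0],74]]'
python3 - <<'E'
from h import *
plan([.47,-.413,.106],67.5)
grab("wrist","w17.png",(60,60,460,360),2)
E
```

```text
time: 49.65
tool_pos: [0.432, -0.3568, 0.2914]
ee_rot: [0.223, 0.975, 0.01, 0.004]
ft_force: [0.2, -0.8, 0.8]
opening: 0.862
time: 50.02
tool_pos: [0.4218, -0.3762, 0.2904]
ee_rot: [0.225, 0.974, 0.011, 0.003]
ft_force: [0.0, 0.2, -0.3]
opening: 0.867
turn [ 0.024  0.002 -0.061] shift in new axes [-58.6 -15.6 203.1] in present [-59.2 -16.8 202.8] q6 -1.98 F [ 0.   0.2 -0.3] op 0.867 t 50.025
```

View pics/w17.png

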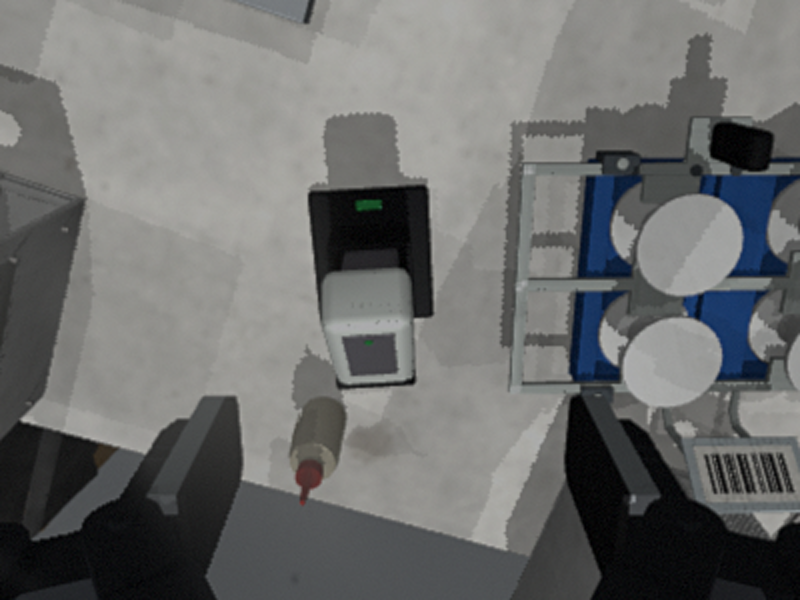

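Run:
```python
from h import *
w=ctrl.camera_info("wrist");px=lambda a,b:(60+a/2,60+b/2)
a=[onz(w,*px(*p),.008)[:2] for p in((309,190),(429,185),(433,316))]
print(np.round(a,4),"foot y",np.linalg.norm(a[0]-a[1]),"foot x part",np.linalg.norm(a[2]-a[1]))
v=a[1]-a[0];yd=np.degrees(np.arctan2(v[1],v[0]));u=a[2]-a[1];xd=np.degrees(np.arctan2(u[1],u[0]));print("yaw",yd-90,xd)
for yaw in(yd-90,xd,-23):
  b=np.radians(yaw);ex=np.array([np.cos(b),np.sin(b)]);ey=np.array([-ex[1],ex[0]])
  c=(a[0]+a[1])/2+.046*ex;g=c+.008*ex;print(yaw,"stand",c.round(4),"grip",g.round(4))
  for n,q in dict(rearL=(-.0288,.023,.008+.1164-.014),rearTopL=(-.0057,.023,.134),rearTopR=(-.0057,-.023,.134),frontL=(.054,.023,.008+.0743),frontR=(.054,-.023,.008+.0743),).items():
    p=np.array([*(c+q[0]*ex+q[1]*ey),q[2]]);r=proj(w,p);print(n,((r-60)*2).round(0),end=' ')
  print()
# head edges direction from top camera
t=ctrl.camera_info("top")
plan([*g,.106],67)
```

```text
[[ 0.4052 -0.4273]
 [ 0.4361 -0.3574]
 [ 0.5192 -0.3936]] foot y 0.07649182862558053 foot x part 0.09060872778176914
yaw -23.860272458395826 -23.52652933399011
-23.860272458395826 stand [ 0.4627 -0.411 ] grip [ 0.47   -0.4142]
rearL [412. 262.] rearTopL [415. 323.] rearTopR [320. 327.] frontL [415. 382.] frontR [336. 385.] 
-23.52652933399011 stand [ 0.4628 -0.4107] grip [ 0.4702 -0.4139]
rearL [412. 262.] rearTopL [416. 323.] rearTopR [320. 327.] frontL [416. 382.] frontR [337. 385.] 
-23 stand [ 0.463  -0.4103] grip [ 0.4704 -0.4135]
rearL [412. 261.] rearTopL [417. 322.] rearTopR [321. 328.] frontL [417. 381.] frontR [338. 386.] 
turn [ 0.024  0.002 -0.052] shift in new axes [-59.2 -15.5 203.1] in present [-59.8 -17.2 202.8] q6 -1.99 F [-0.6  0.2 -0.3] op 0.869 t 50.075
```

```bash
python3 -m inch '[[[0.024,0.002,-0.054],[0,0,0],66],[[0,0,0],[-20,-5,30],66],[[0,0,0],[-20,-5,30],66],[[0,0,0],[-17,-5,30],66],[[0,0,0],[0,0,0],66],[[0,0,0],[0,0,0],66]]'
python3 - <<'E'
from h import *
plan([.470,-.414,.105],66.3)
E
```

```text
time: 50.82
tool_pos: [0.4746, -0.4056, 0.2017]
ee_rot: [0.193, 0.981, -0.001, 0.002]
ft_force: [-0.3, 0.2, -0.0]
opening: 0.774
turn [-0.001  0.004  0.026] shift in new axes [  0.8  -9.6 115.4] in present [  1.5  -9.5 115.4] q6 -2.0 F [-0.3  0.2 -0. ] op 0.774 t 50.825
```

```bash
python3 -m inch '[[[0,0.004,0.026],[1,-9,14],66],[[0,0,0],[0,0,0],66],[[0,0,0],[2,0,20],66],[[0,0,0],[0,0,0],66]]'
python3 - <<'E'
from h import *
plan([.470,-.414,.105],66.3)
E
python3 -m inch '[[[0,0,0],[0,0,14],66],[[0,0,0],[0,0,0],66],[[0,0,0],[1,0,14],66],[[0,0,0],[0,0,0],66]]'
python3 - <<'E'
from h import *
plan([.470,-.414,.105],66.3)
E
```

```text
time: 51.32
tool_pos: [0.4681, -0.4134, 0.1689]
ee_rot: [0.206, 0.979, -0.002, 0.001]
ft_force: [-0.8, 0.2, 0.5]
opening: 0.774
turn [-0.002  0.003 -0.002] shift in new axes [-2.   0.2 82.6] in present [-1.7  0.4 82.6] q6 -1.99 F [-0.8  0.2  0.5] op 0.774 t 51.325
time: 51.82
tool_pos: [0.4671, -0.4129, 0.1386]
ee_rot: [0.206, 0.979, -0.001, 0.001]
ft_force: [-0.8, 1.0, 0.2]
opening: 0.771
turn [-0.002  0.003 -0.002] shift in new axes [-3.1  0.1 52.3] in present [-3.   0.3 52.3] q6 -1.99 F [-0.8  1.   0.2] op 0.771 t 51.825
```

```bash
python3 -m inch '[[[0,0.003,0],[-3,0,14],66],[[0,0,0],[0,0,0],66],[[0,0,0],[0,0,14],66],[[0,0,0],[0,0,0],66],[[0,0,0],[0,0,14],66],[[0,0,0],[0,0,7],66],[[0,0,0],[0,0,0],66],[[0,0,0],[0,0,0],66]]'
python3 - <<'E'
from h import *
plan([.470,-.414,.105],66.3)
E
```

```text
time: 52.82
tool_pos: [0.4703, -0.4146, 0.0862]
ee_rot: [0.206, 0.979, -0.001, -0.0]
ft_force: [0.3, -0.9, 0.2]
opening: 0.777
turn [-0.002  0.    -0.002] shift in new axes [ 0.5  0.4 -0.1] in present [ 0.5  0.4 -0.1] q6 -1.99 F [ 0.3 -0.9  0.2] op 0.777 t 52.825
```

Close on the head (recorded TCP: 0.4703, −0.4146, 0.0862) and lift.

```bash
python3 -m inch '[[[0,0,0],[0,0,0],30],[[0,0,0],[0,0,0],30],[[0,0,0],[0,0,0],30],[[0,0,0],[0,0,0],30],[[0,0,0],[0,0,0],30]]'
python3 - <<'E'
from h import *
plan([.470,-.414,.105],66.3)
E
python3 -m inch '[[[0,0,0],[0,0,-14],30],[[0,0,0],[0,0,0],30],[[0,0,0],[0,0,-14],30],[[0,0,0],[0,0,0],30],[[0,0,0],[0,0,-14],30],[[0,0,0],[0,0,0],30],[[0,0,0],[0,0,-30],30],[[0,0,0],[0,0,-30],30],[[0,0,0],[0,0,0],30],[[0,0,0],[0,0,0],30]]'
python3 - <<'E'
from h import *
N,_=plan([.470,-.414,.105],66.3)
c=np.array([.5727,-.2090]);a=np.radians(-26);ex=np.array([np.cos(a),np.sin(a)])
lab=np.array([*(c+.105*ex),.085]);n=np.array([-ex[0]*np.cos(np.radians(40)),-ex[1]*np.cos(np.radians(40)),np.sin(np.radians(40))])
win=lab+.12*n;foot=win-[*(ex*.0444),.0605];print("label",lab,"win",win,"foot",foot)
# TCP = foot + .008 ex(ish), z same offset as grasped: .0862-.008 above foot
T=foot+[*(ex*.008),.0782];print("TCP target",T.round(4));plan(T,64,False)
# TCP-scanner offset as grasped in stand frame
b=np.radians(-23.7);d=np.array([.4703,-.4146])-[.4628,-.4108];print("offset",d@[np.cos(b),np.sin(b)],d@[-np.sin(b),np.cos(b)])
E
```

```text
time: 53.45
tool_pos: [0.4707, -0.415, 0.0869]
ee_rot: [0.206, 0.979, -0.002, 0.0]
ft_force: [0.2, -0.3, -0.8]
opening: 0.53
turn [-0.003  0.001 -0.002] shift in new axes [1.  0.6 0.6] in present [1.  0.6 0.6] q6 -1.99 F [ 0.2 -0.3 -0.8] op 0.53 t 53.45
time: 54.7
tool_pos: [0.4694, -0.4133, 0.191]
ee_rot: [0.206, 0.979, -0.0, -0.001]
ft_force: [-0.2, -0.9, -2.4]
opening: 0.532
turn [-0.001 -0.002 -0.002] shift in new axes [ -0.9  -0.4 104.7] in present [ -1.1  -0.3 104.6] q6 -1.99 F [-0.2 -0.9 -2.4] op 0.532 t 54.7
label [ 0.66707337 -0.25502897  0.085     ] win [ 0.58445143 -0.21473156  0.16213451] foot [ 0.54454498 -0.19526788  0.10163451]
TCP target [ 0.5517 -0.1988  0.1798]
turn [-0.001 -0.002  0.038] shift in new axes [ 20.  228.9  11.1] in present [ 11.2 229.5  10.8] q6 -1.99 F [-0.2 -0.9 -2.4] op 0.532 t 54.7
offset 0.008394871001339373 -0.00046490952977065216
```

```bash
python3 -m inch '[[[0,0,0.038],[0,0,0],30],[[0,0,0],[2,26,0],30],[[0,0,0],[2,26,0],30],[[0,0,0],[2,26,0],30],[[0,0,0],[2,26,0],30],[[0,0,0],[2,26,0],30],[[0,0,0],[2,26,0],30],[[0,0,0],[2,26,0],30],[[0,0,0],[2,26,0],30],[[0,0,0],[2,20,0],30],[[0,0,0],[0,0,0],30],[[0,0,0],[0,0,0],30]]'
python3 - <<'E'
from h import *
plan([.5517,-.1988,.1798],64,False)
E
```

```text
time: 56.2
tool_pos: [0.5452, -0.188, 0.1681]
ee_rot: [0.226, 0.974, 0.006, -0.017]
ft_force: [-0.9, -0.0, -1.0]
opening: 0.526
turn [ 0.003 -0.036 -0.003] shift in new axes [-10.6  -6.8 -11.7] in present [-10.2  -6.8 -12.1] q6 -1.57 F [-0.9 -0.  -1. ] op 0.526 t 56.2
```

```bash
python3 -m inch '[[[0.003,-0.036,-0.003],[-10,-7,-12],30],[[0,0,0],[0,0,0],30],[[0,0,0],[0,0,0],30],[[0,0,0],[0,0,0],30]]'
python3 - <<'E'
from h import *
plan([.5517,-.1988,.1798],64,False)
grab("wrist","w18.png",(60,60,460,360),2)
# held-head check in wrist view: expected front/rear corners for a scanner upright at nominal offset
w=ctrl.camera_info("wrist");s=ctrl.sense();a=np.radians(-26);ex=np.array([np.cos(a),np.sin(a)]);ey=np.array([-ex[1],ex[0]]);c=s["tool_pos"][:2]-.0084*ex;z0=s["tool_pos"][2]-.0786
for n,q in dict(frontL=(.054,.023,.0743),frontR=(.054,-.023,.0743),rearTopL=(-.0057,.023,.126),rearTopR=(-.0057,-.023,.126),rearL=(-.0288,.023,.0984),rearR=(-.0288,-.023,.0984)).items():
  print(n,((proj(w,[*(c+q[0]*ex+q[1]*ey),z0+q[2]])-60)*2).round(0),end=' ')
E
```

```text
time: 56.7
tool_pos: [0.5516, -0.2025, 0.1813]
ee_rot: [0.226, 0.974, -0.001, 0.002]
ft_force: [0.9, -0.0, -1.8]
opening: 0.526
turn [-0.001  0.004 -0.003] shift in new axes [1.5 3.4 1.5] in present [1.5 3.4 1.5] q6 -1.58 F [ 0.9 -0.  -1.8] op 0.526 t 56.7
frontL [491. 549.] frontR [320. 550.] rearTopL [544. 483.] rearTopR [270. 483.] rearL [524. 295.] rearR [288. 295.]
```

View pics/w18.png

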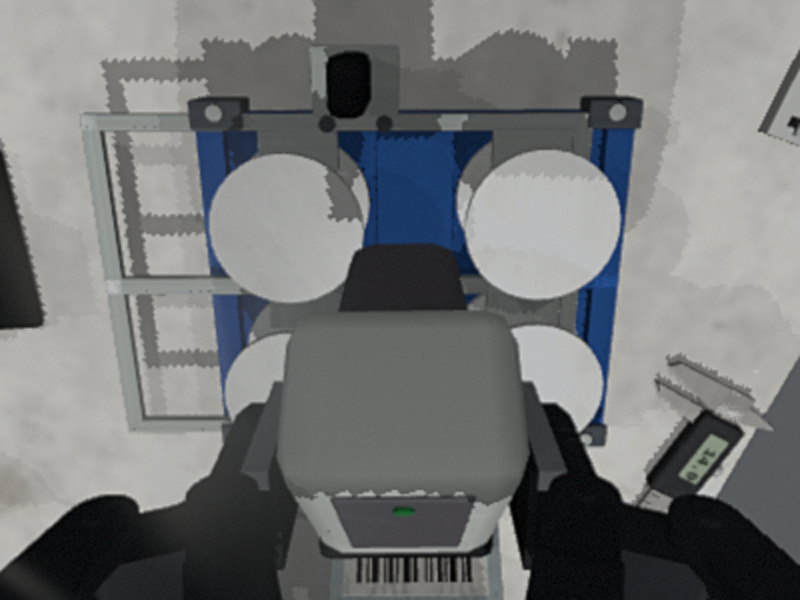

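```bash
python3 -m inch '[[[0,0.004,-0.003],[1,3,1],30],[[0,0,0],[0,0,0],30],[[0,0,0],[0,0,0],30],[[0,0,0],[0,0,0],30],[[0,0,0],[0,0,0],30],[[0,0,0],[0,0,0],30],[[0,0,0],[0,0,0],30],[[0,0,0],[0,0,0],30],[[0,0,0],[0,0,0],30],[[0,0,0],[0,0,0],30],[[0,0,0],[0,0,0],30],[[0,0,0],[0,0,0],30]]'; python3 -m inch '[[[0,0,0],[0,0,0],30],[[0,0,0],[0,0,0],30],[[0,0,0],[0,0,0],30],[[0,0,0],[0,0,0],30],[[0,0,0],[0,0,0],30],[[0,0,0],[0,0,0],30],[[0,0,0],[0,0,0],30],[[0,0,0],[0,0,0],30],[[0,0,0],[0,0,0],30],[[0,0,0],[0,0,0],30]]'
python3 - <<'E'
from h import *
plan([.5517,-.1988,.1798],64,False);plan([.4705,-.4148,.195],66.3,False)
E
```

```text
time: 58.25
tool_pos: [0.5517, -0.1986, 0.1796]
ee_rot: [0.225, 0.974, -0.0, -0.001]
ft_force: [0.6, -0.4, -2.5]
opening: 0.529
time: 59.5
tool_pos: [0.5517, -0.1985, 0.1796]
ee_rot: [0.225, 0.974, -0.0, -0.001]
ft_force: [0.1, -0.7, -1.3]
opening: 0.533
turn [-0.001 -0.002  0.001] shift in new axes [-0.1 -0.2 -0.2] in present [-0.1 -0.2 -0.2] q6 -1.58 F [ 0.1 -0.7 -1.3] op 0.533 t 59.5
turn [-0.001 -0.002 -0.039] shift in new axes [ -12.6 -230.6  -15.4] in present [ -21.6 -230.   -15.3] q6 -1.58 F [ 0.1 -0.7 -1.3] op 0.533 t 59.5
```

```bash
python3 -m inch '[[[0,0,-0.02],[0,0,-8],30],[[0,0,-0.019],[0,0,-10],30],[[0,0,0],[-1,-26,-1],30],[[0,0,0],[-1,-26,-1],30],[[0,0,0],[-1,-26,-1],30],[[0,0,0],[-1,-26,-1],30],[[0,0,0],[-1,-26,-1],30],[[0,0,0],[-1,-26,-1],30],[[0,0,0],[-1,-26,-1],30],[[0,0,0],[-1,-26,-1],30],[[0,0,0],[0,0,0],30],[[0,0,0],[0,0,0],30]]'
python3 - <<'E'
from h import *
plan([.4705,-.4148,.0869],66.3,False)
E
```

```text
time: 61.0
tool_pos: [0.4781, -0.4002, 0.2183]
ee_rot: [0.2, 0.98, -0.003, 0.005]
ft_force: [-0.5, -0.2, -1.9]
opening: 0.528
turn [-0.004  0.011  0.011] shift in new axes [  1.1 -16.4 131.4] in present [  2.7 -15.9 131.5] q6 -1.98 F [-0.5 -0.2 -1.9] op 0.528 t 61.0
```

```bash
python3 -m inch '[[[-0.004,0.011,0.011],[2,-16,0],30],[[0,0,0],[0,0,0],30],[[0,0,0],[0,0,14],30],[[0,0,0],[1,0,14],30],[[0,0,0],[1,0,14],30],[[0,0,0],[0,0,0],30],[[0,0,0],[0,0,0],30]]'
python3 - <<'E'
from h import *
plan([.4705,-.4148,.0869],66.3,False)
E
```

```text
time: 61.88
tool_pos: [0.4677, -0.4107, 0.1714]
ee_rot: [0.204, 0.979, 0.002, -0.002]
ft_force: [0.3, -0.4, -1.7]
opening: 0.532
turn [ 0.003 -0.004  0.002] shift in new axes [-4.2 -2.6 84.5] in present [-4.5 -2.9 84.5] q6 -1.99 F [ 0.3 -0.4 -1.7] op 0.532 t 61.875
```

```bash
python3 -m inch '[[[0.003,-0.004,0.002],[-4,-3,0],30],[[0,0,0],[0,0,0],30],[[0,0,0],[0,0,12],30],[[0,0,0],[0,0,0],30],[[0,0,0],[0,0,12],30],[[0,0,0],[0,0,0],30],[[0,0,0],[0,0,0],30]]'
python3 - <<'E'
from h import *
plan([.4705,-.4148,.0869],66.3,False)
E
```

```text
time: 62.75
tool_pos: [0.471, -0.4161, 0.1469]
ee_rot: [0.205, 0.979, -0.001, 0.001]
ft_force: [-0.5, -0.3, -2.2]
opening: 0.525
turn [-0.001  0.002  0.   ] shift in new axes [ 1.  1. 60.] in present [ 1.1  1.  60. ] q6 -1.99 F [-0.5 -0.3 -2.2] op 0.525 t 62.75
```

```bash
python3 -m inch '[[[0,0,0],[1,1,9],30],[[0,0,0],[0,0,0],30],[[0,0,0],[0,0,10],30],[[0,0,0],[0,0,0],30],[[0,0,0],[0,0,10],30],[[0,0,0],[0,0,0],30]]'
python3 - <<'E'
from h import *
plan([.4705,-.4148,.0869],66.3,False)
E
```

```text
time: 63.5
tool_pos: [0.4704, -0.4146, 0.1158]
ee_rot: [0.205, 0.979, -0.001, 0.001]
ft_force: [0.0, -0.6, -1.4]
opening: 0.527
turn [-0.001  0.002  0.   ] shift in new axes [-0.2 -0.1 28.9] in present [-0.1 -0.1 28.9] q6 -1.99 F [ 0.  -0.6 -1.4] op 0.527 t 63.5
```

```bash
python3 -m inch '[[[0,0,0],[0,0,9],30],[[0,0,0],[0,0,0],30],[[0,0,0],[0,0,9],30],[[0,0,0],[0,0,0],30],[[0,0,0],[0,0,5],30],[[0,0,0],[0,0,2],30],[[0,0,0],[0,0,0],30]]'
python3 - <<'E'
from h import *
plan([.4705,-.4148,.0869],66.3,False)
E
```

```text
time: 64.38
tool_pos: [0.4707, -0.415, 0.0893]
ee_rot: [0.205, 0.979, -0.001, 0.001]
ft_force: [0.2, -0.8, -1.7]
opening: 0.528
turn [-0.001  0.003  0.   ] shift in new axes [0.3 0.1 2.4] in present [0.3 0.1 2.4] q6 -1.99 F [ 0.2 -0.8 -1.7] op 0.528 t 64.375
```

Lower the last 2 mm, release, rise straight and check numerically.

```bash
python3 -m inch '[[[0,0,0],[0,0,2],30],[[0,0,0],[0,0,1],30],[[0,0,0],[0,0,0],30]]'; python3 -m inch '[[[0,0,0],[0,0,0],66],[[0,0,0],[0,0,0],66],[[0,0,0],[0,0,0],66],[[0,0,0],[0,0,-14],66],[[0,0,0],[0,0,-30],66],[[0,0,0],[0,0,-40],66],[[0,0,0],[0,0,-50],66],[[0,0,0],[35,0,-30],66],[[0,0,0],[30,0,0],66],[[0,0,0],[0,0,0],66],[[0,0,0],[0,0,0],66]]'
python3 - <<'E'
from h import *
plan([.4705,-.4148,.0869],66.3,False)
w,im=grab("wrist","w19.png",(60,60,460,360),2);t,tm=grab("top","t2.png")
cv2.imwrite("pics/fin.png",np.hstack([cv2.resize(im,(400,300)),cv2.resize(tm[110:290,140:380],(400,300),interpolation=cv2.INTER_CUBIC)]))
b=np.radians(-23.7);ex=np.array([np.cos(b),np.sin(b)]);ey=np.array([-ex[1],ex[0]]);c=np.array([.4628,-.4108])
for n,q in dict(frontL=(.054,.023,.0743),frontR=(.054,-.023,.0743)).items():print(n,proj(w,[*(c+q[0]*ex+q[1]*ey),.008+q[2]]).round(1))
# light head mask between
x=im[150:330,100:400];hsv=cv2.cvtColor(im,cv2.COLOR_BGR2HSV)
# spools in top view vs pockets
old=cv2.imread("pics/top0.png")
for n,p in dict(p0=(.5614,-.1473),p1=(.5176,-.2373),p2=(.6279,-.1798),p3=(.5841,-.2698)).items():
  u,v=proj(t,[*p,.07]);print(n,u.round(1),v.round(1),tm[int(v)-6:int(v)+7:6,int(u)-6:int(u)+7:6].mean(2).round(0).tolist())
d=cv2.absdiff(old,tm).max(2);r=d[205:250,300:345];print("scanner region diff",r.max(),r.mean(), "oil",d[175:205,345:370].max(),"caliper",d[85:140,190:258].max())
E
```

```text
time: 64.75
tool_pos: [0.4711, -0.4153, 0.087]
ee_rot: [0.205, 0.979, -0.001, 0.002]
ft_force: [0.4, 0.6, -2.2]
opening: 0.528
time: 66.12
tool_pos: [0.4123, -0.3907, 0.2662]
ee_rot: [0.205, 0.979, -0.006, 0.007]
ft_force: [1.3, 0.7, -0.5]
opening: 0.775
turn [-0.008  0.016  0.001] shift in new axes [-62.9   1.3 179.3] in present [-60.    2.7 180.3] q6 -2.04 F [ 1.3  0.7 -0.5] op 0.775 t 66.125
frontL [285.8 261.2]
frontR [244. 261.]
p0 216.2 183.5 [[158.0, 159.0, 159.0], [145.0, 146.0, 158.0], [145.0, 145.0, 151.0]]
p1 252.3 202.0 [[160.0, 160.0, 159.0], [159.0, 159.0, 147.0], [147.0, 147.0, 148.0]]
p2 230.1 157.1 [[149.0, 153.0, 153.0], [152.0, 154.0, 154.0], [152.0, 153.0, 154.0]]
p3 266.0 175.3 [[153.0, 155.0, 159.0], [159.0, 155.0, 155.0], [153.0, 155.0, 155.0]]
scanner region diff 148 42.089382716049386 oil 28 caliper 14
```

```bash
python3 -m inch '[[[0,0,0],[0,20,-30],66],[[0,0,0],[4,45,-3],66],[[0,0,0],[4,45,-3],66],[[0,0,0],[4,45,-3],66],[[0,0,0],[0,45,-3],66],[[0,0,0],[0,45,-3],66],[[0,0,0],[0,45,-3],66],[[0,0,0],[0,45,-3],66],[[0,0,0],[0,45,-3],66],[[0,0,0],[0,45,-3],66],[[0,0,0],[0,0,0],66],[[0,0,0],[0,0,0],66]]'
python3 - <<'E'
from h import *
t,tm=grab("top","t3.png");s,sm=grab("scene","s3.png")
old=cv2.imread("pics/top0.png");os_=cv2.imread("pics/scene0.png")
for n,a,b,rs in(("top",old,tm,dict(scan=(300,200,350,250),oil=(345,175,372,205),cal=(190,85,258,140))),("scene",os_,sm,dict(scan=(270,195,335,275),oil=(343,212,370,255)))):
  d=cv2.absdiff(a,b).max(2)
  for k,(x0,y0,x1,y1) in rs.items():
    r=d[y0:y1,x0:x1];A=a[y0:y1,x0:x1].astype(np.float32).mean(2);B=b[y0:y1,x0:x1].astype(np.float32).mean(2)
    print(n,k,"max",r.max(),"mean",r.mean().round(2),"shift px",np.round(cv2.phaseCorrelate(A,B)[0],2))
def fit(im,info,c3,rng=16):
  u,v=proj(info,c3)
  g=cv2.resize(cv2.cvtColor(im,cv2.COLOR_BGR2GRAY)[int(v)-25:int(v)+25,int(u)-25:int(u)+25],None,fx=4,fy=4,interpolation=cv2.INTER_CUBIC)
  c=cv2.HoughCircles(g,cv2.HOUGH_GRADIENT,1,60,param1=60,param2=12,minRadius=44,maxRadius=54)
  return None if c is None else (onz(info,int(u)-25+c[0][0][0]/4,int(v)-25+c[0][0][1]/4,.07)[:2]-c3[:2]).round(4)*1000
for n,p in dict(p0=(.5614,-.1473),p1=(.5176,-.2373),p2=(.6279,-.1798),p3=(.5841,-.2698)).items():print(n,"top offset mm",fit(tm,t,[*p,.07]))
# handle
a=np.radians(-26)
for y in(-.025,.025):
  p=np.array([.5727,-.2090])+[np.cos(a)*-.0905-np.sin(a)*y,np.sin(a)*-.0905+np.cos(a)*y];u,v=proj(t,[*p,.082]);print("handle px",y,(u,v),tm[int(v)-1:int(v)+2,int(u)-1:int(u)+2].mean())
print(ctrl.sense()["tool_pos"],ctrl.sense()["time"])
E
```

```text
time: 67.72
tool_pos: [0.5822, 0.0175, 0.3122]
ee_rot: [0.204, 0.979, -0.003, 0.001]
ft_force: [-0.3, 0.6, 0.2]
opening: 0.773
top scan max 115 mean 10.45 shift px [ 0.27 -0.41]
top oil max 29 mean 1.5 shift px [ 0.47 -0.08]
top cal max 22 mean 6.81 shift px [0.03 0.04]
scene scan max 142 mean 11.03 shift px [0.69 0.41]
scene oil max 29 mean 2.57 shift px [0.43 0.43]
p0 top offset mm [-2.2 -3.7]
p1 top offset mm [ 0.3 -1.5]
p2 top offset mm [-3.3 -0.8]
p3 top offset mm [-0.  -0.9]
handle px -0.025 (np.float64(233.05111951359237), np.float64(216.66032344546502)) 16.0
handle px 0.025 (np.float64(214.7595824236821), np.float64(207.21900600203907)) 87.70370370370371
[0.58190243 0.01681005 0.31234916] 67.825
```

```bash
python3 -m inch '[[[0,0,0],[0,0,0],66],[[0,0,0],[0,0,0],66],[[0,0,0],[0,0,0],66],[[0,0,0],[0,0,0],66]]'; python3 -c "
from station import ctrl;print(ctrl.close_job())"
```

```text
time: 68.32
tool_pos: [0.5813, 0.014, 0.3124]
ee_rot: [0.206, 0.978, -0.003, 0.001]
ft_force: [0.2, 0.1, 0.2]
opening: 0.774
the job is handed in; nothing more can be done
None
```

The job is done and handed in at 68 s. I opened the keeper, stood all four spools in their own pockets, and slid the keeper shut until it stopped, 49.4 mm from the open stop. I held the scanner about 12 cm from the label, square to it, for nearly 3 s. Then I put it back in its stand and moved the arm clear.

**Last checks:**
- **Keeper:** the final top image shows the handle at the shut position.
- **Spools:** before I shut the keeper, the wrist image showed all four at the expected positions. With the keeper shut, the front two looked flat and the back two were partly hidden. The final top view put two of them within about 1.5 mm of their pocket centres. The other two read 3.4 and 4.3 mm off, which is more than the 3 mm of play. I put that down to a coarse circle fit and did not measure it further.
- **Scanner:** it sits within about 1 to 2 mm of its starting place, judged by image shift in the top and scene views. That region did differ from the first image (up to 142 grey levels), which I took to be shadow and edge changes.
- **Oil bottle and caliper:** their image shift was under 0.7 pixel, so they were not moved.

The final combined picture could not be viewed because the 16-picture limit was reached, so the last checks are numerical only. My first grip on the keeper handle was about 16 mm off and too high. I let go and gripped it again before sliding the keeper.

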